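# Thread two beech rings on a post and close a ratchet clamp on them

### The job

Thread the deep, wide-bored beech ring and then the flat, narrow-bored one down the post of the ratchet clamp, each fully home and let go. Then pump the clamp's trigger lever back and forth until the sprung jaw pad meets the rings, and push on until the pad is pressed about halfway into its spring, never squashing it to the end of its travel. The clamp has no lock, so finish while still holding the trigger there with the fingers; leave the cash box, yo-yo, spinning top and abacus where they are.

Things in the scene. Friction and masses are not known exactly. Their poses are not given: they have to be found in the camera images.
- clamp: Ratchet clamp on a brown wooden board, 110 mm (x) by 330 mm (y), 15 mm thick, fixed on the desk. Origin: centre of the board's underside. Its +y is the way the jaw closes. Along y from the -y end: trigger lever, toothed bar and jaw, post, grey upright stop plate (60 mm wide, 40 mm high above the board, face 26 mm beyond the post's axis).
- post_foot (a point): Foot of the fixed steel post, on its axis on the board's top face (15 mm above the desk), at (0, 100, 15) mm in the clamp's frame; axes as the clamp's. The post is stepped: 24 mm across for the lowest 14 mm, tapering to 12 mm across at 20 mm, then 12 mm across up to its slightly tapered tip 42 mm above the board.
- deep_ring: The deep beech ring, loose: 50 mm outside, 28 mm bore, 22 mm high, 25 g or so, lying flat on the desk. Origin: centre of its underside, z along its bore. It goes first and is home when it lies flat on the board around the post.
- flat_ring: The flat beech ring, loose: 50 mm outside, 16 mm bore, 14 mm high, 20 g or so, lying flat on the desk. Origin: centre of its underside, z along its bore. It goes second and is home when it lies flat on the deep ring (underside 22 mm above the board); the thick part of the post is too wide for its bore.
- trigger_grip (a point): Centre of the lever's crossbar, a level round steel bar 14 mm thick, 70 mm long along the clamp's x, with 38 mm clear between the two arms that carry it. It swings on a 100 mm radius, 127 mm above the desk at either end of its stroke, 130 mm in the middle; at rest it stands 25 mm to the -y side of the lever's hinge, at the end of its stroke 25 mm to the +y side.
- trigger: Trigger lever: grey two-armed fork with the crossbar. Origin on its hinge axis, 30 mm above the desk, at y = -80 mm in the clamp's frame; at rest its axes are the clamp's; pushing the crossbar to the clamp's +y turns it about the clamp's -x by up to 0.5 rad. A weak spring (about 1 to 1.5 N at the crossbar) returns it when let go.
- jaw (a joint): Travel of toothed bar and jaw toward the post, m: starts at 0 to 0.020, at most 0.065. A push of the trigger to +y carries the jaw by half of the crossbar's travel once the pawl has met a tooth (teeth 6 mm apart: up to 12 mm of crossbar travel may be idle); pulling back leaves the jaw where it is, held by only 3 N of friction. A whole stroke gives 18 to 24 mm.
- pad (a joint): How far the sprung pad is pressed back into the jaw, m: 0 free, 0.020 at the end of its travel; spring 1 N per mm. The bare gap between the pad's back and the jaw plate is 22 mm when free. Wanted at the end: about 0.010.
- pad_face (a point): Centre of the front face of the jaw's flat black pad (40 mm wide, 34 mm high), 34.5 mm above the desk and in line with the post's axis; it starts 17 to 38 mm short of where the rings will be. It touches the rings when it is 25 mm from their axis.
- cash_box: Grey tin cash box, 164 by 204 by 89 mm, not to be moved. Origin: centre of its underside.
- yoyo: Red wooden yo-yo lying flat, 56 mm across, 37 mm high, not to be moved. Origin: centre of its underside.
- spinning_top: Painted beech spinning top set on its flat foot, 54 mm across, 56 mm high, not to be moved. Origin: centre of its underside.
- abacus: Small standing wooden abacus with coloured beads, 70 by 200 by 130 mm, not to be moved. Origin: centre of its underside.
Mind the look-alikes: they are no part of the job. Leave any green or turquoise look-alike of the flat_ring alone. Leave any green look-alike of the deep_ring alone.

How it is judged:
By the outcome, as a careful person would: the job done as asked, in the order asked, and still so for the second after the job is handed in, while the arm keeps its last pose, push and grip.
It also fails if it takes over 64 s, if anything falls off the work surface, if the arm or the gripper's body presses on something with over 40 N, if the wrist force passes 120 N, or if a joint passes its speed limit or range.

### The arm

A 6-joint arm with a two-finger parallel gripper is mounted at the origin on the work surface. World frame = base frame: x ahead of the robot, y to its left, z up, the work surface at z = 0. Lengths are in mm, angles in rad, forces in N, time in s.
With the tool pointing down it reaches from about 350 to 875 mm from the base axis. Payload 4.2 kg.
Tool frame: the origin (TCP) lies at the very end of the fingers, on their centre line; the grasp point (between the pads) lies 19 mm behind it (arm.grip_point_offset is the distance from the TCP to the grasp point, in mm); z points along the fingers, y is the direction in which the jaws open and shut (so a half turn about z gives the same grasp; the last joint's range is limited). The gripper opens to 85 mm and grips with 20 to 120 N. Pads are 22 mm wide; open, the fingers measure 114 mm over their backs; the gripper's body (76 mm by 85 mm) begins 54 mm behind the grasp point. The pads swing forward as they close: fully open they stand 13 mm farther back than shut.
Start: joints at [1.422, 0.385, 0.008, 0, -1.194, -0.259], TCP at [247.836, 573.739, 231.312] pointing down, gripper open.
Joint ranges: [-3.14, 3.14], [-1.21, 2.06], [-1.07, 1.41], [-3.16, 2.05], [-2.99, -0.16], [-3.1, 3.1]. Speed limits (rad/s): [2.79, 2.79, 3.14, 3.14, 3.14, 3.14].

### API

Orientations are given as a unit quaternion [x, y, z, w].
In Python, from bench import arm gives the robot as it stands.
- The arm moves only by the tool drive_tool, never from a script. Its argument "steps" is a list of rows, each a list of 5 numbers: the shift along the tool's x, y, z in m, then the turn about the tool's z in degrees, then the finger opening in m, from 0 to 0.0854. A call has 1 to 20 rows; each row shifts and turns the commanded pose from where the row before left it, along the tool's axes as they then stand; what a row does not reach is not made up. A row lasts 1/10 s, in which the tool goes at most 50 mm and 8.59 degrees, less where a joint would pass 70% of its speed; a pose out of reach is approached as far as the arm can. A call is refused whole if a number of a shift passes 0.05 or a number of a turn 8.59, either way. A call with a gripper value outside its range is refused whole. The fingers move at their own pace and stop on an object; the grip force is fixed at half the most. Time passes only in rows, so rows that do not move let the fingers close. It gives the time, the measured TCP pose, the force and the opening at its end, in the units of the state.
- arm.read_state(): the state, without advancing time (a new reading comes with each control period).
- arm.get_image(name): name is "scene" or "top" or "wrist"; returns (picture, depth): 400x640x3 uint8, blue, green, red; 400x640 float32, mm along the optical axis (not along the pixel's ray), 0 where there is no reading.
- arm.camera_params(name): a dict with "K" (3x3 intrinsics, pixels), "world_to_cam" (4x4, takes a point from world to camera coordinates); the wrist camera has in their place "mount" (4x4, takes a point from camera to tool coordinates, whose origin is the TCP and whose axes are the flange's). Camera axes: x right, y up, looking along -z (the intrinsics and any distortion apply to the point x, -y, -z); pixel columns grow to the right and rows downward; lengths in mm; the calibration is good to about 2 mm. A picture is of the moment at which its call begins: read the wrist's pose just before it. camera_params takes no time and is no camera call.
- arm.job_done(): hands the job in, once; it reports no verdict.
The state is a dict: "clock": time; "joints": joint angles; "joint_vel": joint speeds; "joint_efforts": joint torques, N m; "position": TCP position; "ee_rot": TCP orientation; "contact_force": force on the tool from outside, world axes, zero at the start; "wrist_torque": the same for the moment, N m; "gripper_width": finger opening in mm.
Only numpy, scipy, OpenCV 4.12 (cv2) and the standard library are available. Lean on these libraries where they do the work, as an engineer would, in place of code of your own. Each camera call takes 0.05 s, during which the arm holds its last target.

## Working session

There is one attempt and no reset: what is moved stays moved. The work goes in short steps, Python scripts to look and compute and a tool call to move; the robot and the scene stay as the last step left them, time stands still between calls to the robot, and variables do not carry over. Pictures are saved under pics/ and viewed, and the job is handed in when it is done.

Besides the shell and the picture viewer there is one more tool, called after ">>>" as name([rows], argument=value, ...), one row to a line, values as JSON. drive_tool: Moves the arm, as the interface text tells. Its arguments: {"type":"object","properties":{"steps":{"type":"array"}},"required":["steps"]}

```bash
ls; mkdir -p pics; cat > h.py <<'E'
import numpy as np, cv2, json
from bench import arm
from scipy.spatial.transform import Rotation as R
def st(): return arm.read_state()
def pose(s):
    T=np.eye(4);T[:3,:3]=R.from_quat(s['ee_rot']).as_matrix();T[:3,3]=s['position'];return T
def grab(name,tag):
    s=st();im,d=arm.get_image(name);p=arm.camera_params(name)
    if name=='wrist': c2w=pose(s)@np.array(p['mount'])
    else: c2w=np.linalg.inv(np.array(p['world_to_cam']))
    np.savez(f'pics/{tag}.npz',im=im,d=d,K=np.array(p['K']),c2w=c2w)
    cv2.imwrite(f'pics/{tag}.png',im);return s
class V:
    def __init__(s,tag):
        z=np.load(f'pics/{tag}.npz');s.im=z['im'];s.d=z['d'];s.K=z['K'];s.c2w=z['c2w']
    def ray(s,u,v):
        r=np.array([(u-s.K[0,2])/s.K[0,0],-(v-s.K[1,2])/s.K[1,1],-1.0]);return s.c2w[:3,:3]@r
    def atz(s,u,v,z):
        r=s.ray(u,v);o=s.c2w[:3,3];return o+r*(z-o[2])/r[2]
    def pt(s,u,v):
        return s.c2w[:3,3]+s.ray(u,v)*s.d[int(round(v)),int(round(u))]
    def cloud(s):
        v,u=np.mgrid[0:400,0:640];x=(u-s.K[0,2])/s.K[0,0];y=-(v-s.K[1,2])/s.K[1,1]
        P=np.stack([x,y,-np.ones_like(x)],-1)*s.d[...,None]
        return P@s.c2w[:3,:3].T+s.c2w[:3,3]
    def proj(s,P):
        q=np.linalg.inv(s.c2w)@np.append(P,1);return s.K[0,0]*q[0]/-q[2]+s.K[0,2],s.K[1,1]*-q[1]/-q[2]+s.K[1,2]
    def crop(s,u0,v0,u1,v1,k,tag):
        cv2.imwrite(f'pics/{tag}.png',cv2.resize(s.im[v0:v1,u0:u1],None,fx=k,fy=k,interpolation=cv2.INTER_CUBIC))
E
python3 - <<'E'
from h import *
for n in ('scene','top'):
    s=grab(n,n+'0')
print(s); print({k:v for k,v in arm.camera_params('top').items()}); print(arm.camera_params('wrist'),arm.grip_point_offset)
E
```

```text
pics
{'clock': 0.05, 'joints': array([ 1.42163165e+00,  3.85560584e-01,  6.63456445e-03, -5.02291650e-04,
       -1.19403434e+00, -2.58595690e-01]), 'joint_vel': array([-0.00070892, -0.00059426,  0.00196992,  0.00150882,  0.00097202,
       -0.00071395]), 'joint_efforts': array([-7.07633826e-04, -3.93678081e+01,  1.89161718e+01,  4.20550168e+00,
       -2.29925252e-03,  4.35936002e-06]), 'position': array([247.59792526, 573.22068663, 230.2221056 ]), 'ee_rot': array([ 9.79268965e-01, -2.02561274e-01, -1.73907685e-04,  1.09316282e-03]), 'contact_force': array([ 0.32585706, -0.25844958, -1.03382982]), 'wrist_torque': array([0.01432983, 0.02312292, 0.0316695 ]), 'gripper_width': 85.32300133517512}
{'K': array([[397.36857256,   0.        , 319.39631397],
       [  0.        , 397.36857256, 198.56615789],
       [  0.        ,   0.        ,   1.        ]]), 'world_to_cam': array([[ 2.42273186e-03, -9.99662146e-01,  2.58790303e-02,
        -1.39012761e+01],
       [ 9.97178894e-01,  4.35661753e-03,  7.49351322e-02,
        -5.38537730e+02],
       [-7.50225601e-02,  2.56244750e-02,  9.96852548e-01,
        -1.06663397e+03],
       [ 0.00000000e+00,  0.00000000e+00,  0.00000000e+00,
         1.00000000e+00]])}
{'K': array([[312.40852556,   0.        , 320.69849795],
       [  0.        , 312.40852556, 199.04993101],
       [  0.        ,   0.        ,   1.        ]]), 'mount': array([[ 3.96330347e-04,  9.64294196e-01,  2.64833053e-01,
         6.70417043e+01],
       [ 9.99999913e-01, -3.47792556e-04, -2.30167530e-04,
         1.03078352e+00],
       [-1.29842249e-04,  2.64833121e-01, -9.64294250e-01,
        -1.42527164e+02],
       [ 0.00000000e+00,  0.00000000e+00,  0.00000000e+00,
         1.00000000e+00]])} 18.700000000000003
```

View pics/top0.png

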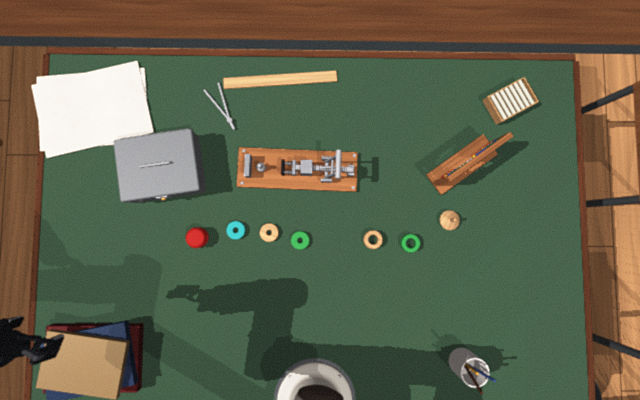

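View pics/scene0.png

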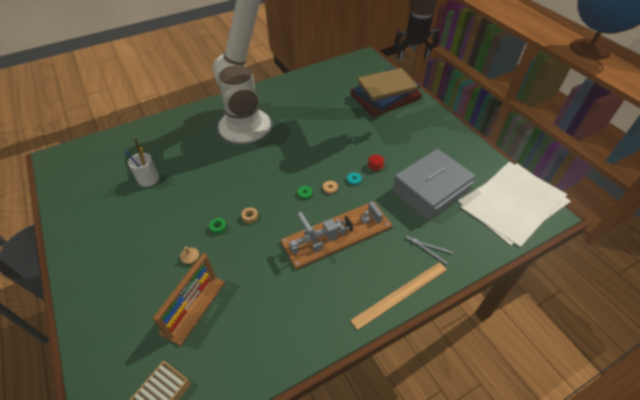

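The top view shows the clamp at about (298,170), with its post at (262,168) and its trigger on the right at about (340,165). The ring candidates are (235,230) turquoise, (269,232) beech with a narrow bore, (300,240) green, (373,239) beech with a wide bore and (411,243) green. I'll confirm the beech pair in a crop.

```bash
python3 - <<'E'
from h import *
v=V('top0'); v.crop(220,140,430,255,3.8,'c0')
for n,u,w,z in (('flat',269,232.5,14),('deep',373,239.5,22),('post',262,168,57)):
    print(n,v.atz(u,w,z).round(1),v.pt(u+5,w).round(1))
C=v.cloud()
print(C[200,200:440:20,2].round(1))
# board plane pts
m=(abs(C[...,2]-15)<5)&(C[...,0]>560)&(C[...,0]<720)&(C[...,1]>-110)&(C[...,1]<200)
ys,xs=np.nonzero(m); r=cv2.minAreaRect(np.float32(C[m][:,:2])); print(r,m.sum())
for w in range(142,200,4): print(w,' '.join('%4d'%q for q in C[w,232:384:4,2]))
E
```

```text
flat [445.7 124.9  14. ] [445.8 111.2  15.5]
deep [ 427.4 -158.1   22. ] [ 427.4 -172.1   20.4]
post [616.3 141.1  57. ] [623.3 132.8  11.7]
[ 1.4  0.5  0.4 -2.6 -2.1  0.1  2.   2.8  1.2 -1.7 -0.1  3.5]
((621.0338745117188, 45.05718231201172), (313.47247314453125, 110.64620971679688), 87.92243194580078) 3161
142    0    3    0    2    0    1    1    2   -1    1    0    0   -2    1    0    0    1    0    0   -1   -1    2    1   -1    3    1    0    0    0    0    0    0    0    4   -1    0    3    1
146    0   -1    1    2   -2    0    5    0   -3    0    0    0    0    0   -4    3   -1    0   -1   -1    1    0    0   -6    1   -1    1   -2    3    1    0 1103   -3    2    4    0   -3    3
150    0    1   13   16   16   13   13   16   11   13   18   13   14   16   18   15   16   16   13   16   15   17    1    0    1    0  131  135    1    2   -2   -3    0    3    0    2    3 1103
154    0    0   14   12   53   18   17   17   13   15   16   18   16   13   13   16   18   15   13   19   17   15   14   15   12   15  129  133   16   14   16   17   -1    4    0    0    3    0
158    1    2 
[... 1419 characters left out ...]
 15   16   14   15   15   15   18   16   16   13   14   16   14   13   17   17   19   16   -3    1    2    3    0    1
190    2   -1    3    0    4    2    0    1    0    0    0   -1   -1   -2   -3    0    0   -1    1    0    0    0    1    7   12   12   13   15   16   15   18   14   -1    2    0    1    2    2
194    3    0    1    2   -2    2    0    0    3    0    3    0    1    0    0    1    0    1    1   -3    1   -4    1    1    2   -2   -1    0   -4   -2    0   -1    3    1    0    2    0    3
198   -1    1    1   -1    4    1    0    0    2    0   -3    1    0    0    0    0   -1   -2    0    0    2    1    2    2    1    0    3    1    0    3    1    2    1    2    1   -1   -1   -2
```

View pics/c0.png

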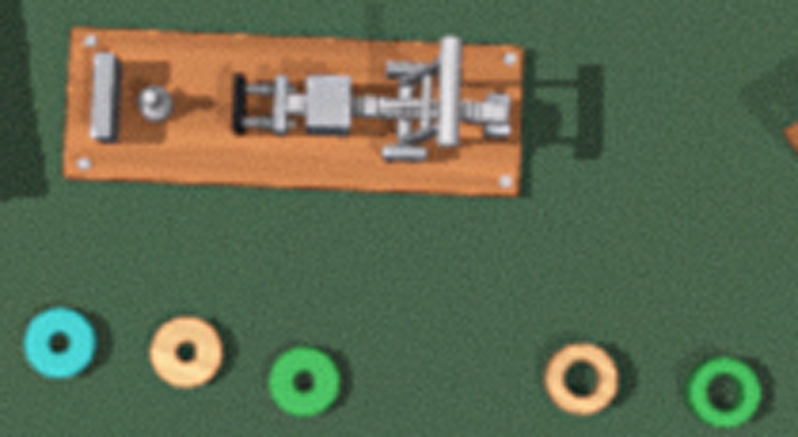

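The crop confirms it. The beech ring at (269,232) has the narrow bore, so it's flat_ring. The beech ring at (373,239.7) has the wide bore, so it's deep_ring. The others are green or turquoise. I'm rotating so the jaws open along the clamp's x, then moving over the deep ring.

>>> drive_tool([
  [0,0,0,8.58,0.085],
  [0,0,0,8.58,0.085],
  [0,0,0,8.58,0.085],
  [0,0,0,8.58,0.085],
  [0,0,0,8.58,0.085],
  [0,0,0,8.58,0.085],
  [0,0,0,8.58,0.085],
  [0,0,0,8.58,0.085],
])

```text
clock: 0.9
position: [247.7, 573.4, 230.6]
ee_rot: [-0.692, 0.722, -0.0, -0.001]
contact_force: [-0.9, 1.1, 0.3]
gripper_width: 84.9
```

>>> drive_tool([
  [0.036,-0.01,0.005,0,0.085],
  [0.036,-0.01,0.005,0,0.085],
  [0.036,-0.01,0.005,0,0.085],
  [0.036,-0.01,0.005,0,0.085],
  [0.036,-0.01,0.005,0,0.085],
  [0.036,-0.01,0.005,0,0.085],
  [0.036,-0.01,0.005,0,0.085],
  [0.036,-0.01,0.005,0,0.085],
  [0.036,-0.01,0.005,0,0.085],
  [0.036,-0.01,0.005,0,0.085],
  [0.036,-0.01,0.005,0,0.085],
  [0.036,-0.01,0.005,0,0.085],
  [0.036,-0.01,0.005,0,0.085],
  [0.036,-0.01,0.005,0,0.085],
  [0.036,-0.01,0.005,0,0.085],
  [0.036,-0.01,0.005,0,0.085],
  [0.036,-0.01,0.005,0,0.085],
  [0.036,-0.01,0.005,0,0.085],
  [0.036,-0.01,0.005,0,0.085],
  [0.036,-0.01,0.005,0,0.085],
])

```text
clock: 2.9
position: [422.5, -154.4, 131.0]
ee_rot: [-0.695, 0.719, 0.0, -0.0]
contact_force: [1.0, 0.1, 0.6]
gripper_width: 84.9
```

```bash
cat >> h.py <<'E'
def info(s=None):
    s=s or st();M=R.from_quat(s['ee_rot']).as_matrix()
    print('t',round(s['clock'],2),'pos',s['position'].round(1),'head',np.degrees(np.arctan2(M[1,0],M[0,0])).round(2),'tz',M[:,2].round(4),'F',s['contact_force'].round(1),'w',round(s['gripper_width'],1),'j6',s['joints'][5].round(2))
def delta(P,s=None):
    s=s or st();M=R.from_quat(s['ee_rot']).as_matrix();return M.T@(np.array(P)-s['position'])
E
python3 - <<'E'
from h import *
s=grab('wrist','w1');info(s)
E
```

```text
t 2.9 pos [ 422.5 -154.4  131. ] head -92.02 tz [-2.e-04  1.e-04 -1.e+00] F [1.  0.1 0.6] w 84.9 j6 -0.05
```

View pics/w1.png

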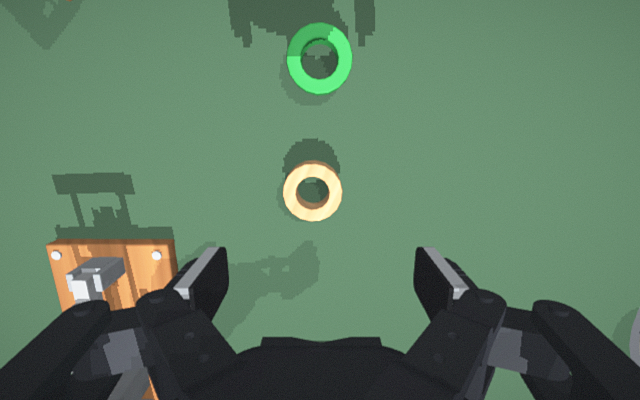

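The deep ring's top is centred near (312,191), a little to the left of and ahead of the fingers. I'll fit it.

```bash
cat >> h.py <<'E'
def ring(v,z0,z1,c,rad=45,fit=25):
    """centre of ring from cloud points at top height near c: circle fit of outer silhouette"""
    C=v.cloud();m=(C[...,2]>z0)&(C[...,2]<z1)&(np.hypot(C[...,0]-c[0],C[...,1]-c[1])<rad)
    m=cv2.morphologyEx(m.astype(np.uint8),cv2.MORPH_OPEN,np.ones((3,3)))>0
    P=C[m];(cx,cy),r=cv2.minEnclosingCircle(np.float32(P[:,:2]))
    return (round(cx,1),round(cy,1),round(r,1)),np.median(P[:,2]).round(1),P[:,:2].mean(0).round(1)
def topring(v,u0,v0,u1,v1,z,thr):
    """HSV-wood mask ring hull -> ellipse, intersect at z"""
    h=cv2.cvtColor(v.im[v0:v1,u0:u1],cv2.COLOR_BGR2HSV)
    m=((h[...,0]<28)&(h[...,1]>40)&(h[...,2]>thr)).astype(np.uint8)
    n,l,sv,cc=cv2.connectedComponentsWithStats(m)
    k=1+np.argmax(sv[1:,4]);ct=max(cv2.findContours((l==k).astype(np.uint8),cv2.RETR_EXTERNAL,cv2.CHAIN_APPROX_NONE)[0],key=len)
    e=cv2.fitEllipse(cv2.convexHull(ct));c=(e[0][0]+u0,e[0][1]+v0)
    return c,e[1],v.atz(*c,z).round(1)
E
python3 - <<'E'
from h import *
v=V('w1');print(ring(v,17,28,(427,-158)));
for t in (120,170,200): print(topring(v,260,140,370,240,22,t))
print(v.proj([427.4,-158.1,22]))
v.crop(260,140,370,240,5,'c1')
E
```

```text
((429.3, -158.5, 25.0), np.float64(21.9), array([ 429.1, -159.6]))
((312.29443740844727, 190.6819725036621), (59.20930099487305, 61.23174285888672), array([ 428.8, -160.8,   22. ]))
((312.2467613220215, 191.9537010192871), (58.009986877441406, 59.57143020629883), array([ 428.9, -159.7,   22. ]))
((312.1557960510254, 192.03472900390625), (57.641387939453125, 58.77294921875), array([ 429. , -159.6,   22. ]))
(np.float64(314.1504365496419), np.float64(193.7394418171352))
```

View pics/c1.png

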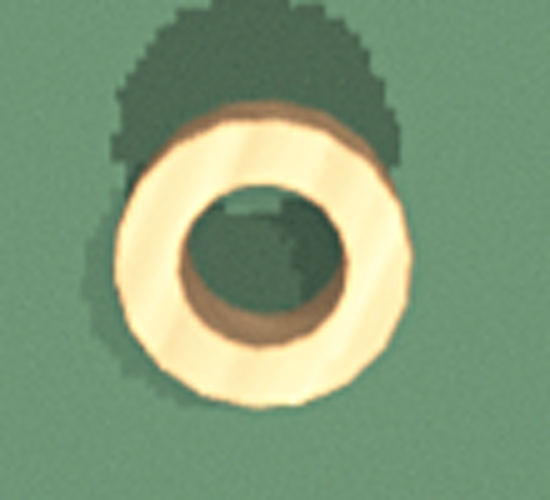

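>>> drive_tool([
  [0.0049,-0.0067,0.025,0,0.075],
  [0,0,0.035,0,0.075],
  [0,0,0.035,0,0.075],
  [0,0,0.022,0,0.075],
  [0,0,0.01,0,0.075],
  [0,0,0,0,0.075],
  [0,0,0,0,0.044],
  [0,0,0,0,0.044],
  [0,0,0,0,0.044],
  [0,0,0,0,0.044],
  [0,0,0,0,0.044],
  [0,0,0,0,0.044],
])

```text
clock: 4.15
position: [430.2, -158.0, 6.1]
ee_rot: [-0.695, 0.719, -0.001, 0.001]
contact_force: [-0.8, 0.9, 6.4]
gripper_width: 47.5
```

```bash
python3 - <<'E'
from h import *
s=grab('wrist','w2');info(s)
E
```

```text
t 4.15 pos [ 430.2 -158.     6.1] head -91.98 tz [ 3.5e-03 -2.0e-04 -1.0e+00] F [-0.8  0.9  6.4] w 47.5 j6 -0.04
```

View pics/w2.png

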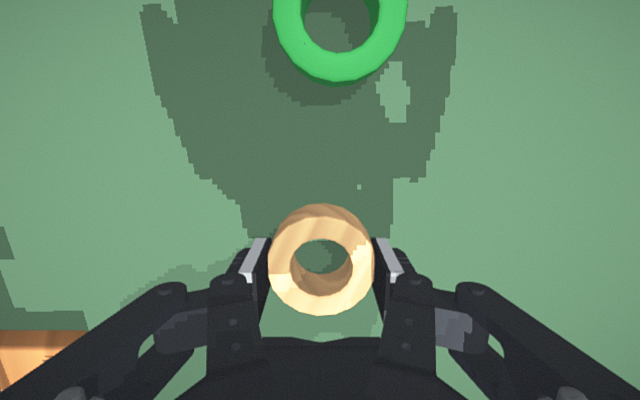

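```bash
python3 - <<'E'
from h import *
s=st();v=V('w2');r=ring(v,17,30,(429,-159.5));print(r)
for t in (170,200): 
    a=topring(v,255,190,385,325,23,t);print(a, delta(a[2],s).round(1))
v.crop(220,190,420,330,4,'c2')
E
```

```text
((429.9, -165.4, 37.4), np.float64(21.9), array([ 430. , -161.2]))
((321.15946197509766, 260.85582733154297), (106.86634063720703, 111.9103775024414), array([ 429.6, -163.1,   23. ])) [  5.2   0.4 -16.9]
((320.9276351928711, 265.23573303222656), (100.21635437011719, 107.86363220214844), array([ 429.8, -161. ,   23. ])) [  3.1   0.3 -16.9]
```

View pics/c2.png

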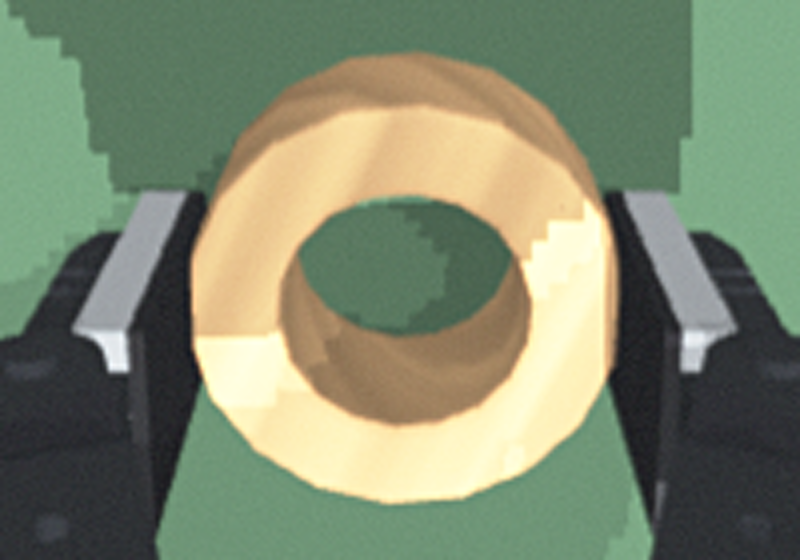

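>>> drive_tool([
  [0,0,-0.02,0,0.044],
  [0,0,-0.03,0,0.044],
  [0,0,-0.04,0,0.044],
  [-0.02,-0.01,-0.044,0,0.044],
  [-0.033,-0.0165,0,0,0.044],
  [-0.033,-0.0165,0,0,0.044],
  [-0.033,-0.0165,0,0,0.044],
  [-0.033,-0.0165,0,0,0.044],
  [-0.033,-0.0165,0,0,0.044],
  [-0.033,-0.0165,0,0,0.044],
  [-0.033,-0.0165,0,0,0.044],
  [-0.033,-0.0165,0,0,0.044],
  [-0.033,-0.0165,0,0,0.044],
  [-0.033,-0.0165,0,0,0.044],
  [0,0,0,0,0.044],
  [0,0,0,0,0.044],
])

```text
clock: 5.8
position: [615.9, 186.3, 138.5]
ee_rot: [-0.695, 0.719, 0.0, 0.0]
contact_force: [-0.9, -0.5, -0.4]
gripper_width: 47.8
```

```bash
python3 - <<'E'
from h import *
s=grab('wrist','w3');info(s)
E
```

```text
t 5.8 pos [615.9 186.3 138.5] head -91.96 tz [-0.e+00  4.e-04 -1.e+00] F [-0.9 -0.5 -0.4] w 47.8 j6 -0.58
```

View pics/w3.png

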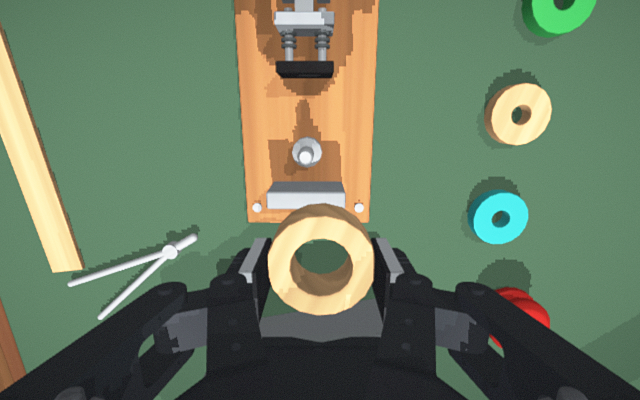

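```bash
python3 - <<'E'
from h import *
v=V('w3');v.crop(230,40,390,240,3,'c3')
C=v.cloud()
m=(np.hypot(C[...,0]-616,C[...,1]-142)<22)&(C[...,2]>48)&(C[...,2]<62)
print(m.sum(),C[m].mean(0).round(1),np.ptp(C[m],0).round(1)); vv,uu=np.nonzero(m);print(uu.mean(),vv.mean())
for z in (15,29,57): print(z,v.atz(305,157,z).round(1),v.atz(307,152,z).round(1))
print('flat',ring(v,9,20,(446,125)))
E
```

```text
220 [625.7 148.   55.7] [11.6 12.   9.2]
304.9136363636364 156.3181818181818
15 [627.8 153.9  15. ] [625.9 149.7  15. ]
29 [627.1 152.   29. ] [625.3 148.   29. ]
57 [625.6 148.3  57. ] [624.  144.8  57. ]
flat ((448.4, 125.0, 25.1), np.float64(14.1), array([449.6, 124.7]))
```

View pics/c3.png

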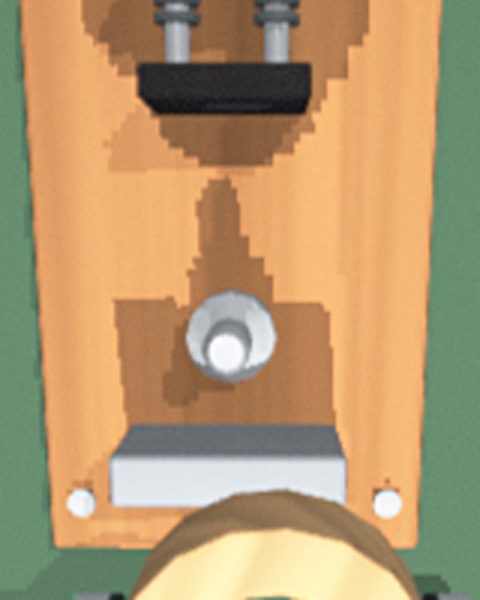

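```bash
python3 - <<'E'
from h import *
v=V('w3');s=st();C=v.cloud()
zt=s['position'][2]
c=s['position']
r=ring(v,zt+11,zt+20,c[:2],40);print(r,'top above tcp',r[1]-zt,'delta',delta([r[0][0],r[0][1],0],s)[:2].round(1))
# bore ellipse pick & top ellipse (bright)
for t in (150,170,185,200,215):
    a=topring(v,255,200,385,325,zt+16,t);print(t,a,delta(a[2],s)[:2].round(1))
v.crop(240,195,400,325,5,'c4')
E
```

```text
((615.5, 178.4, 37.2), np.float64(154.1), array([615.6, 183.2])) top above tcp 15.489276821740077 delta [ 7.1 -0.2]
150 ((326.36132049560547, 257.6099052429199), (105.23680877685547, 126.34920501708984), array([613. , 180.1, 154.6])) [5.5 2.4]
170 ((320.9126892089844, 264.8850784301758), (99.97299194335938, 107.94664001464844), array([615.5, 183.6, 154.6])) [1.9 0.1]
185 ((320.8543930053711, 265.020751953125), (99.25213623046875, 107.9135971069336), array([615.5, 183.6, 154.6])) [1.9 0.1]
200 ((320.81029510498047, 265.04803466796875), (99.10942840576172, 107.73989868164062), array([615.6, 183.6, 154.6])) [ 1.9 -0. ]
215 ((320.92179107666016, 265.12805938720703), (98.71004486083984, 108.03468322753906), array([615.5, 183.7, 154.6])) [1.8 0.1]
```

View pics/c4.png

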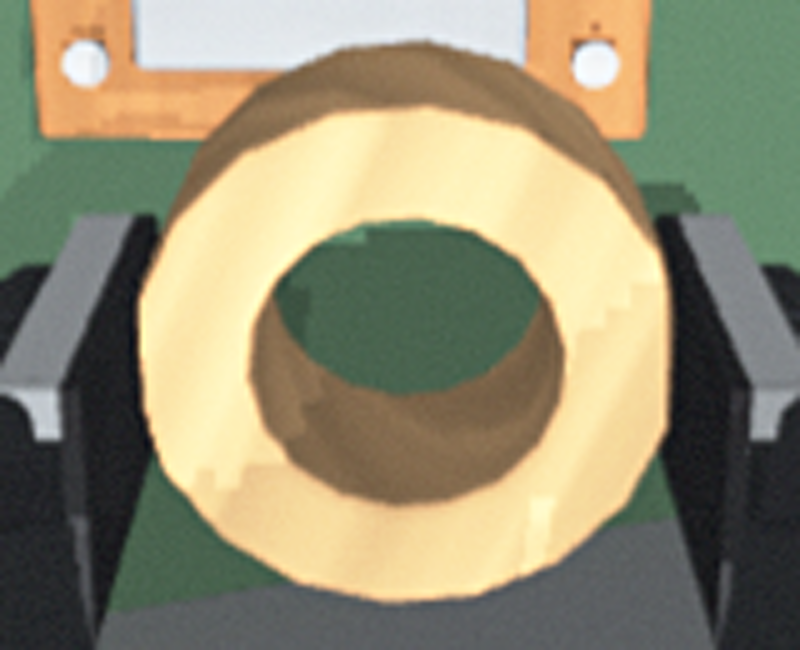

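>>> drive_tool([
  [0.0176,-0.0056,0,0,0.044],
  [0.0176,-0.0056,0.02,0,0.044],
  [0,0,0.03,0,0.044],
  [0,0,0.014,0,0.044],
  [0,0,0,0,0.044],
  [0,0,0,0,0.044],
])

```text
clock: 6.45
position: [626.7, 149.8, 75.2]
ee_rot: [-0.695, 0.719, -0.0, 0.0]
contact_force: [0.6, 0.3, 0.0]
gripper_width: 47.2
```

```bash
python3 - <<'E'
from h import *
s=grab('wrist','w4');info(s);v=V('w4');v.crop(240,190,400,330,5,'c5')
zt=s['position'][2]
for t in (170,185,200):
    a=topring(v,255,200,385,325,zt+16,t);print(t,a,delta(a[2],s)[:2].round(1))
print(v.proj([625.5,148.3,57]))
E
```

```text
t 6.45 pos [626.7 149.8  75.2] head -92.0 tz [ 1.1e-03 -1.0e-04 -1.0e+00] F [0.6 0.3 0. ] w 47.2 j6 -0.52
170 ((308.1713180541992, 255.39410400390625), (109.89852142333984, 139.58580017089844), array([631.7, 142.3,  91.2])) [ 7.3 -5.3]
185 ((319.2123031616211, 265.79232025146484), (99.36415100097656, 111.96952819824219), array([627. , 147.5,  91.2])) [ 2.3 -0.4]
200 ((320.9267120361328, 265.10375213623047), (99.0374526977539, 108.28003692626953), array([626.3, 147.2,  91.2])) [2.6 0.3]
(np.float64(322.33510117410924), np.float64(237.93678294425757))
```

View pics/c5.png

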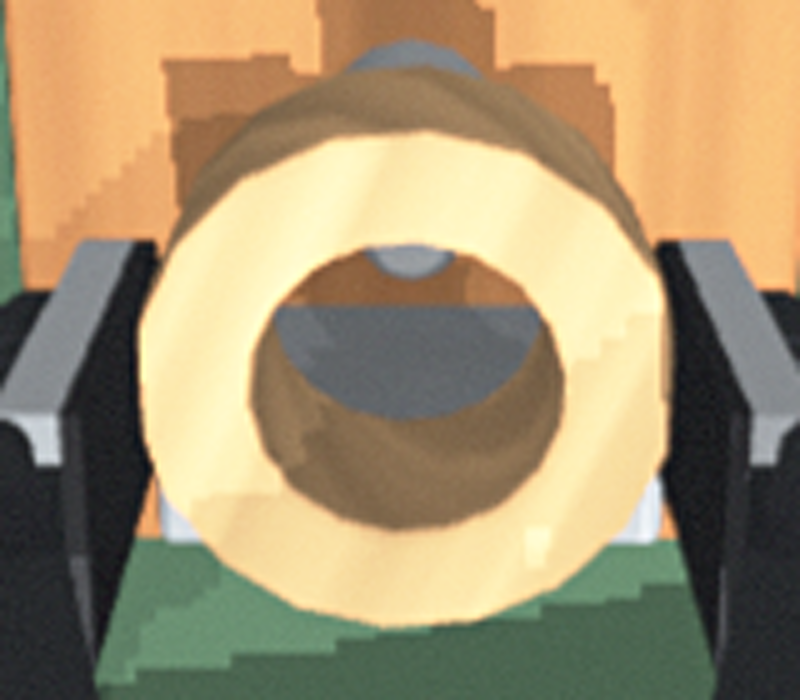

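>>> drive_tool([
  [0,0.0006,0.015,0,0.044],
  [0,0,0.015,0,0.044],
  [0,0,0.008,0,0.044],
  [0,0,0,0,0.044],
])

```text
clock: 6.9
position: [629.4, 149.2, 42.2]
ee_rot: [-0.695, 0.719, -0.003, 0.003]
contact_force: [1.8, -9.2, 11.9]
gripper_width: 47.0
```

```bash
python3 - <<'E'
from h import *
s=grab('wrist','w5');info(s);v=V('w5');v.crop(240,190,400,330,5,'c6')
E
```

```text
t 6.9 pos [629.4 149.2  42.2] head -91.88 tz [ 8.8e-03 -6.0e-04 -1.0e+00] F [ 1.8 -9.2 11.9] w 47.0 j6 -0.52
```

View pics/c6.png

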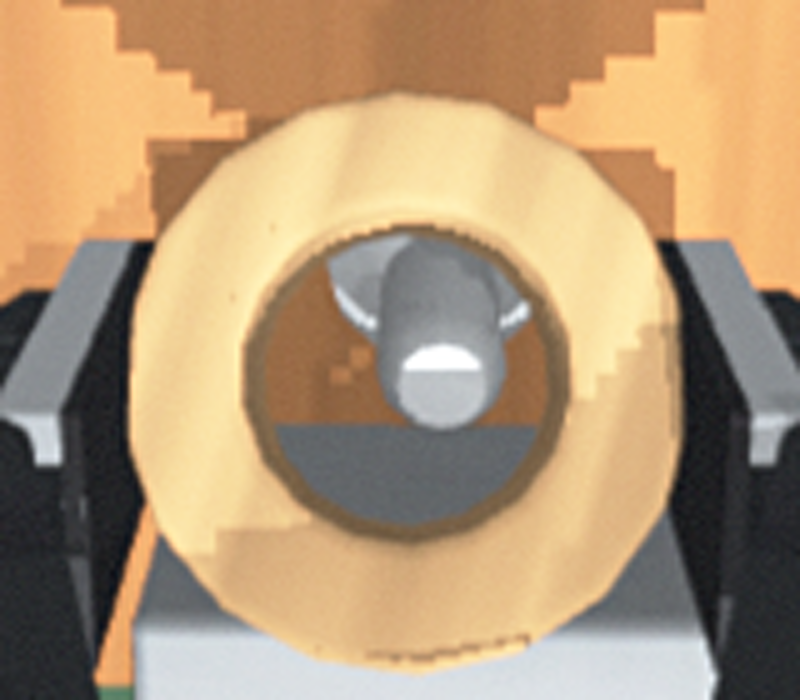

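```bash
python3 - <<'E'
from h import *
v=V('w3');print('plate top edge',v.atz(306,40+455/3,55).round(1),'foot',v.atz(306,40+425/3,15).round(1))
print('shoulder ellipse',v.atz(230+231/3,40+336/3,29).round(1), 'base bottom?',v.atz(230+231/3,40+382/3,15).round(1))
v=V('w4');print('foot w4',v.atz(321,190+305/5,15).round(1))
v=V('w5');print('foot w5',v.atz(321,190+425/5,15).round(1),'top edge w5',v.atz(270,190+628/5,55).round(1),v.atz(382,190+628/5,55).round(1),'tip',v.atz(240+441/5,190+385/5,57).round(1))
print(V('w5').atz(240+407/5,190+380/5,58).round(1))
E
```

```text
plate top edge [626.1 174.4  55. ] foot [628.  175.3  15. ]
shoulder ellipse [625.3 148.   29. ] base bottom? [626.5 162.8  15. ]
foot w4 [627.1 175.5  15. ]
foot w5 [630.1 175.4  15. ] top edge w5 [654.3 174.2  55. ] [600.6 175.6  55. ] tip [625.7 148.2  57. ]
[628.7 147.1  58. ]
```

The ring's edge caught on top of the stop plate and tilted in the grip. I'll lift off, set it flat on free desk at about (490,-60), and regrip centred.

>>> drive_tool([
  [0.002,0,-0.03,0,0.044],
  [0,0,-0.035,0,0.044],
  [0,0,-0.035,0,0.044],
  [0.03,0.0185,0,0,0.044],
  [0.03,0.0185,0,0,0.044],
  [0.03,0.0185,0,0,0.044],
  [0.03,0.0185,0,0,0.044],
  [0.03,0.0185,0,0,0.044],
  [0.03,0.0185,0,0,0.044],
  [0.03,0.0185,0,0,0.044],
  [0,0,0.04,0,0.044],
  [0,0,0.04,0,0.044],
  [0,0,0.032,0,0.044],
  [0,0,0.012,0,0.044],
  [0,0,0,0,0.044],
  [0,0,0,0,0.068],
  [0,0,0,0,0.068],
  [0,0,0,0,0.068],
])

```text
clock: 8.75
position: [489.7, -56.9, 13.6]
ee_rot: [-0.695, 0.719, -0.001, 0.001]
contact_force: [-0.5, -0.6, 0.2]
gripper_width: 68.0
```

```bash
python3 - <<'E'
from h import *
s=grab('wrist','w6');info(s);v=V('w6');
for t in (170,185,200):
    a=topring(v,240,190,400,335,22,t);print(t,a,delta(a[2],s).round(1))
E
```

```text
t 8.75 pos [489.7 -56.9  13.6] head -91.99 tz [ 3.e-03  6.e-04 -1.e+00] F [-0.5 -0.6  0.2] w 68.0 j6 -0.25
170 ((321.97289276123047, 267.30374908447266), (99.93406677246094, 105.00570678710938), array([488.9, -54.4,  22. ])) [-2.5  0.9 -8.4]
185 ((321.6078414916992, 271.21704864501953), (93.88103485107422, 102.58890533447266), array([489.2, -52.4,  22. ])) [-4.5  0.6 -8.4]
200 ((321.56876373291016, 271.33302307128906), (93.15296173095703, 102.2998275756836), array([489.2, -52.3,  22. ])) [-4.6  0.6 -8.4]
```

View pics/w6.png

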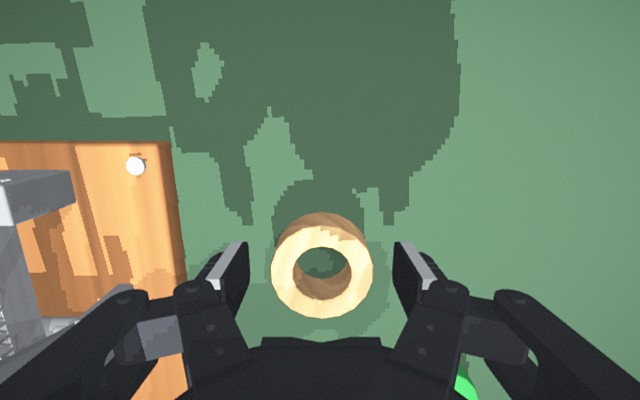

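>>> drive_tool([
  [-0.0045,0.0006,0.005,0,0.068],
  [0,0,0.005,0,0.068],
  [0,0,0,0,0.044],
  [0,0,0,0,0.044],
  [0,0,0,0,0.044],
  [0,0,0,0,0.044],
  [0,0,0,0,0.044],
])

```text
clock: 9.5
position: [488.2, -52.7, 2.2]
ee_rot: [-0.695, 0.719, 0.0, -0.0]
contact_force: [0.4, 0.3, 0.1]
gripper_width: 47.2
```

>>> drive_tool([
  [0,0,-0.02,0,0.044],
  [0,0,-0.03,0,0.044],
  [0,0,-0.04,0,0.044],
  [-0.02,-0.013,-0.03,0,0.044],
  [-0.035,-0.02,0,0,0.044],
  [-0.035,-0.02,0,0,0.044],
  [-0.035,-0.02,0,0,0.044],
  [-0.035,-0.02,0,0,0.044],
  [-0.035,-0.02,0,0,0.044],
  [-0.018,-0.015,0.03,0,0.044],
  [0,0,0.02,0,0.044],
  [0,0,0,0,0.044],
  [0,0,0,0,0.044],
])

```text
clock: 10.8
position: [623.5, 155.4, 72.2]
ee_rot: [-0.695, 0.719, -0.0, -0.001]
contact_force: [0.1, 0.2, 0.4]
gripper_width: 47.3
```

```bash
python3 - <<'E'
from h import *
s=grab('wrist','w7');info(s);v=V('w7');v.crop(240,190,400,330,5,'c7')
zt=s['position'][2]
for t in (150,185,200):
    a=topring(v,255,200,385,325,zt+18,t);print(t,a,delta(a[2],s)[:2].round(1))
C=v.cloud();m=(abs(C[...,2]-zt-18)<9)&(np.hypot(C[...,0]-s['position'][0],C[...,1]-s['position'][1])<24)
P=C[m]; A=np.c_[P[:,:2]-s['position'][:2],np.ones(len(P))]
h=P[:,2]-zt; k=h>np.median(h)-2; co=np.linalg.lstsq(A[k],h[k],rcond=None)[0];print('top plane',co)
print(v.proj([625.5,148.5,57]))
E
```

```text
t 10.8 pos [623.5 155.4  72.2] head -92.0 tz [-9.e-04 -9.e-04 -1.e+00] F [0.1 0.2 0.4] w 47.3 j6 -0.53
150 ((330.3489074707031, 261.5331344604492), (108.93284606933594, 144.1275634765625), array([618.9, 150.2,  90.2])) [5.3 4.4]
185 ((330.2148971557617, 261.0943069458008), (108.5671615600586, 144.30157470703125), array([618.9, 150. ,  90.2])) [5.5 4.4]
200 ((320.8862075805664, 274.5989074707031), (100.54156494140625, 110.52656555175781), array([623.2, 156.4,  90.2])) [-1.   0.3]
top plane [7.36446434e-04 3.16341968e-03 1.97146684e+01]
(np.float64(315.9719286473668), np.float64(230.99986646711716))
```

View pics/c7.png

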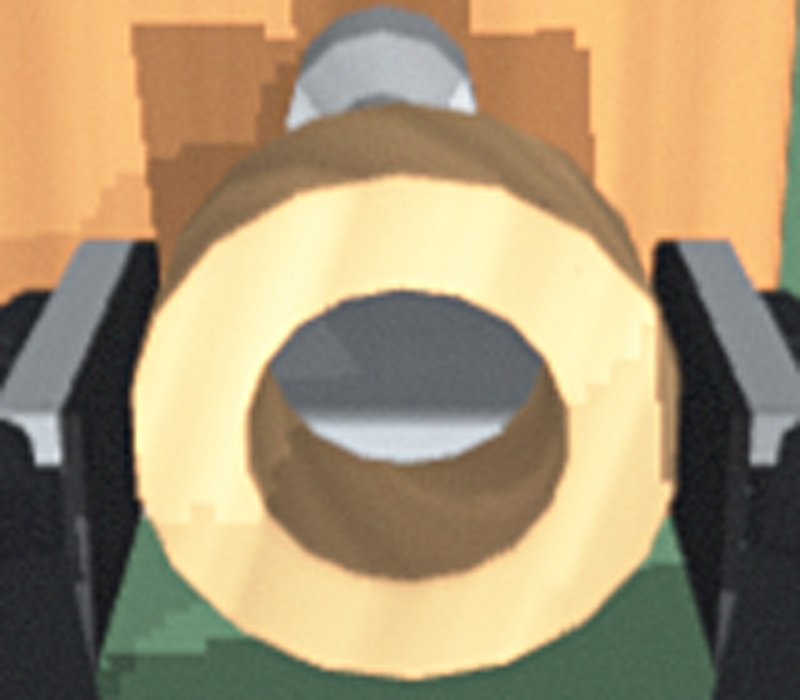

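```bash
cat >> h.py <<'E'
def handring(v,s,h0,tol=9):
    zt=s;p=None
E
python3 - <<'E'
from h import *
for tag,p,h0 in (('w4',[626.7,149.8,75.2],16),('w3',[615.9,186.3,138.5],16),('w7',[623.5,155.4,72.2],19.7)):
    v=V(tag);C=v.cloud();p=np.array(p)
    m=(abs(C[...,2]-p[2]-h0)<5)&(np.hypot(C[...,0]-p[0],C[...,1]-p[1])<30)
    h=cv2.cvtColor(v.im,cv2.COLOR_BGR2HSV); m&=(h[...,0]<28)&(h[...,1]>40)&(h[...,2]>190)
    P=C[m]
    for _ in range(4):
        A=np.c_[P[:,:2]-p[:2],np.ones(len(P))];co=np.linalg.lstsq(A,P[:,2]-p[2],rcond=None)[0]
        r=P[:,2]-p[2]-A@co;P=P[abs(r)<2.5]
    (cx,cy),r=cv2.minEnclosingCircle(np.float32(P[:,:2]))
    print(tag,co.round(3),len(P),(round(cx-p[0],1),round(cy-p[1],1),round(r,1)))
    print(topring(v,255,205,385,330,p[2]+co[2],205))
E
```

```text
w4 [-3.000e-03  2.000e-03  1.569e+01] 5462 (np.float64(-0.4), np.float64(-0.9), 24.8)
((320.9425811767578, 265.08288955688477), (98.97113037109375, 108.31847381591797), array([626.3, 147.3,  90.9]))
w3 [-4.0000e-03  1.0000e-03  1.5709e+01] 5488 (np.float64(-0.2), np.float64(-0.8), 24.8)
((320.77738189697266, 265.0438995361328), (98.96208190917969, 107.66773986816406), array([615.6, 183.8, 154.2]))
w7 [-1.0000e-03  1.0000e-03  1.9676e+01] 5614 (np.float64(-0.4), np.float64(1.7), 24.8)
((320.83836364746094, 274.6509094238281), (100.6507797241211, 110.37977600097656), array([623.2, 155.4,  91.9]))
```

The ellipse fit is biased by perspective. The depth-based fit puts the ring centre at the tool plus (-0.4, +1.7) mm, with a radius of 24.8 mm, and shows it level. I'm aiming at (625.4, 147.3).

>>> drive_tool([
  [0.0097,-0.0026,0,0,0.044],
  [0,0,0.012,0,0.044],
  [0,0,0.012,0,0.044],
  [0,0,0.008,0,0.044],
  [0,0,0,0,0.044],
])

```text
clock: 11.35
position: [624.6, 145.3, 38.1]
ee_rot: [-0.694, 0.72, 0.001, -0.002]
contact_force: [-0.6, 1.1, 0.2]
gripper_width: 47.5
```

```bash
python3 - <<'E'
from h import *
s=grab('wrist','w8');info(s);v=V('w8');v.crop(240,190,400,330,5,'c8')
E
```

```text
t 11.35 pos [624.6 145.3  38.1] head -92.03 tz [-0.0037 -0.0015 -1.    ] F [-0.6  1.1  0.2] w 47.5 j6 -0.52
```

View pics/c8.png

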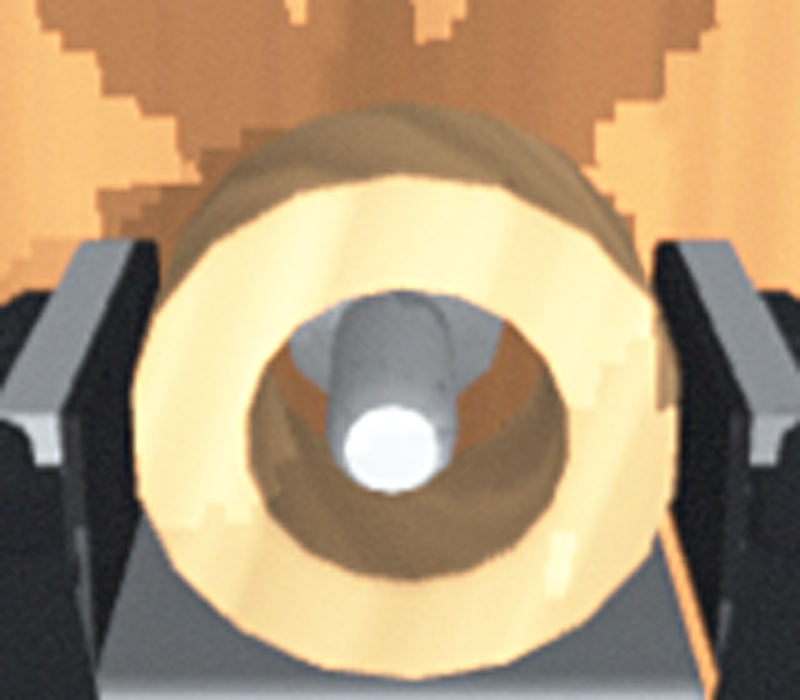

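>>> drive_tool([
  [-0.0003,-0.0012,0,0,0.044],
  [0,0,0.006,0,0.044],
  [0,0,0.006,0,0.044],
  [0,0,0.006,0,0.044],
  [0,0,0.003,0,0.044],
  [0,0,0,0,0.044],
])

```text
clock: 12.0
position: [626.7, 146.0, 18.5]
ee_rot: [-0.695, 0.719, 0.0, -0.001]
contact_force: [-0.5, -0.8, -1.3]
gripper_width: 47.4
```

```bash
python3 - <<'E'
from h import *
s=grab('wrist','w9');info(s);v=V('w9');v.crop(240,190,400,330,5,'c9')
E
```

```text
t 12.0 pos [626.7 146.   18.5] head -92.01 tz [-1.4e-03 -6.0e-04 -1.0e+00] F [-0.5 -0.8 -1.3] w 47.4 j6 -0.51
```

View pics/c9.png

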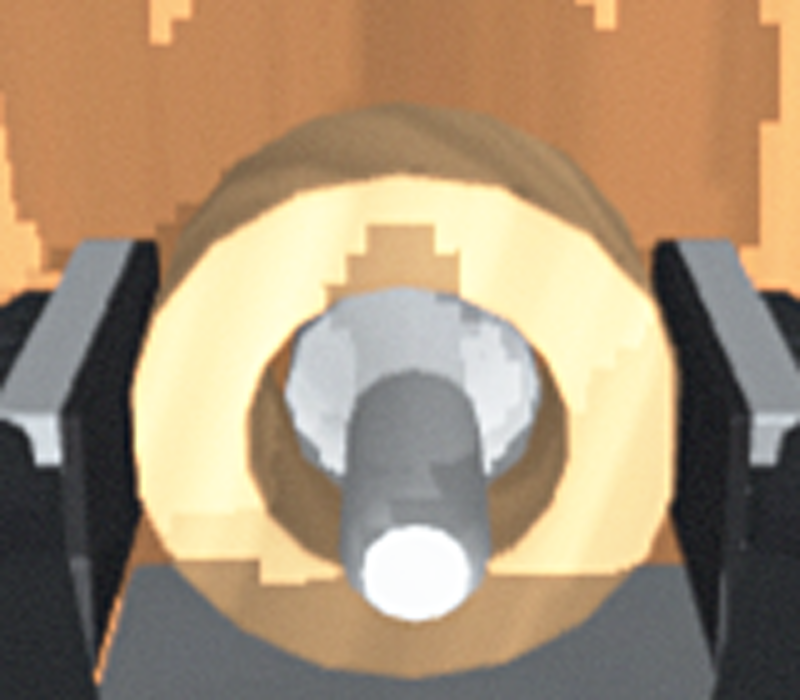

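>>> drive_tool([
  [0,0,0.001,0,0.05],
  [0,0,0,0,0.066],
  [0,0,0,0,0.066],
  [0,0,-0.02,0,0.066],
  [0,0,-0.04,0,0.07],
  [0,0,-0.045,0,0.075],
  [0,0,0,0,0.075],
])

```text
clock: 12.75
position: [631.5, 147.7, 131.4]
ee_rot: [-0.695, 0.719, -0.003, 0.007]
contact_force: [1.2, -0.4, -0.3]
gripper_width: 74.9
```

```bash
python3 - <<'E'
from h import *
s=grab('wrist','w10');info(s);v=V('w10');C=v.cloud()
print(ring(v,32,44,(625.5,148),32)); print('flat',ring(v,9,20,(448,125)))
E
```

```text
t 12.75 pos [631.5 147.7 131.4] head -91.91 tz [ 0.0143  0.0047 -0.9999] F [ 1.2 -0.4 -0.3] w 74.9 j6 -0.51
((625.5, 151.7, 28.8), np.float64(36.8), array([626.9, 149.4]))
flat ((448.0, 124.9, 25.4), np.float64(14.1), array([449.6, 124.4]))
```

View pics/w10.png

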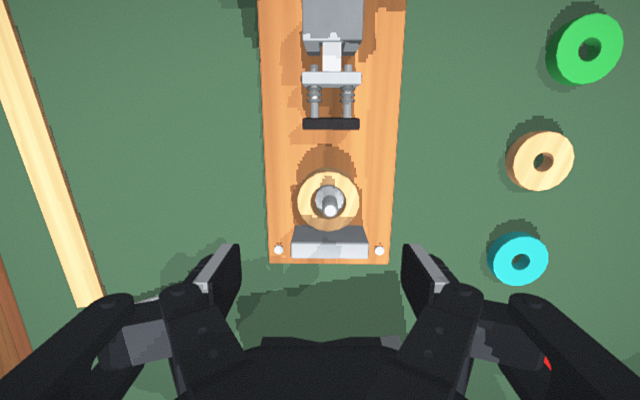

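The deep ring is home: its top measures 36.8 mm, against 37 expected. Next is the flat ring, the narrow-bored beech one at (542,160) here.

>>> drive_tool([
  [0.003,0.025,0,0,0.075],
  [0.003,0.025,0,0,0.075],
  [0.003,0.025,0,0,0.075],
  [0.003,0.025,0,0,0.075],
  [0.003,0.025,0.01,0,0.075],
  [0.003,0.025,0.02,0,0.075],
  [0.005,0.0275,0.02,0,0.075],
  [0,0,0.02,0,0.075],
  [0,0,0,0,0.075],
  [0,0,0,0,0.075],
])

```text
clock: 13.8
position: [449.3, 129.6, 53.3]
ee_rot: [-0.695, 0.719, -0.0, -0.0]
contact_force: [-0.0, -0.5, -0.8]
gripper_width: 75.4
```

```bash
python3 - <<'E'
from h import *
s=grab('wrist','w11');info(s);v=V('w11')
r=ring(v,9,20,(448,125));print(r,delta([r[0][0],r[0][1],2],s).round(1))
E
```

```text
t 13.8 pos [449.3 129.6  53.3] head -91.98 tz [-2.e-04 -5.e-04 -1.e+00] F [-0.  -0.5 -0.8] w 75.4 j6 -0.66
((448.1, 125.1, 25.1), np.float64(13.9), array([447.9, 123.8])) [ 4.5  1.  51.3]
```

View pics/w11.png

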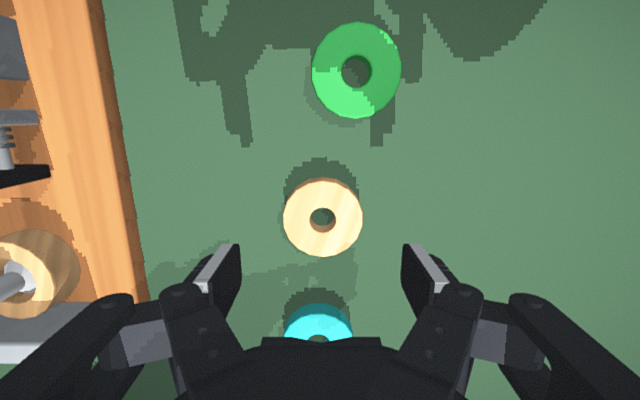

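>>> drive_tool([
  [0.0045,0.001,0.015,0,0.07],
  [0,0,0.02,0,0.07],
  [0,0,0.01,0,0.07],
  [0,0,0.005,0,0.07],
  [0,0,0,0,0.07],
  [0,0,0,0,0.044],
  [0,0,0,0,0.044],
  [0,0,0,0,0.044],
  [0,0,0,0,0.044],
  [0,0,0,0,0.044],
])

```text
clock: 14.85
position: [448.5, 125.4, 4.4]
ee_rot: [-0.695, 0.719, -0.0, 0.001]
contact_force: [-0.7, 0.7, 5.1]
gripper_width: 47.0
```

>>> drive_tool([
  [0,0,-0.02,0,0.044],
  [0,0,-0.03,0,0.044],
  [0,0,-0.05,0,0.044],
  [-0.002,-0.02,-0.02,0,0.044],
  [-0.004,-0.03,0,0,0.044],
  [-0.004,-0.03,0,0,0.044],
  [-0.004,-0.03,0,0,0.044],
  [-0.004,-0.03,0,0,0.044],
  [-0.004,-0.03,0.01,0,0.044],
  [-0.004,-0.0065,0.02,0,0.044],
  [0,0,0,0,0.044],
  [0,0,0,0,0.044],
])

```text
clock: 16.05
position: [624.3, 144.4, 93.0]
ee_rot: [-0.695, 0.719, 0.0, -0.001]
contact_force: [0.2, -0.2, 0.0]
gripper_width: 46.6
```

```bash
cat >> h.py <<'E'
def inhand(v,s,h0):
    C=v.cloud();p=s['position']
    m=(abs(C[...,2]-p[2]-h0)<5)&(np.hypot(C[...,0]-p[0],C[...,1]-p[1])<30)
    h=cv2.cvtColor(v.im,cv2.COLOR_BGR2HSV); m&=(h[...,0]<28)&(h[...,1]>40)&(h[...,2]>190)
    P=C[m]
    for _ in range(4):
        A=np.c_[P[:,:2]-p[:2],np.ones(len(P))];co=np.linalg.lstsq(A,P[:,2]-p[2],rcond=None)[0]
        r=P[:,2]-p[2]-A@co;P=P[abs(r)<2.5]
    (cx,cy),r=cv2.minEnclosingCircle(np.float32(P[:,:2]))
    print('plane',co.round(3),len(P),'centre rel',(round(cx-p[0],1),round(cy-p[1],1)),'r',round(r,1),'world',round(cx,1),round(cy,1))
    return cx,cy
E
python3 - <<'E'
from h import *
s=grab('wrist','w12');info(s);v=V('w12');v.crop(240,190,400,330,5,'c12')
c=inhand(v,s,12); print(delta([625.5,148.1,0],dict(s,position=np.array([c[0],c[1],0]))).round(1))
E
```

```text
t 16.05 pos [624.3 144.4  93. ] head -92.0 tz [-1.6e-03 -9.0e-04 -1.0e+00] F [ 0.2 -0.2  0. ] w 46.6 j6 -0.51
plane [-4.000e-03  0.000e+00  9.385e+00] 6729 centre rel (np.float64(-1.0), np.float64(-0.3)) r 25.1 world 623.3 144.1
[-4.1 -2.  -0. ]
```

View pics/w12.png

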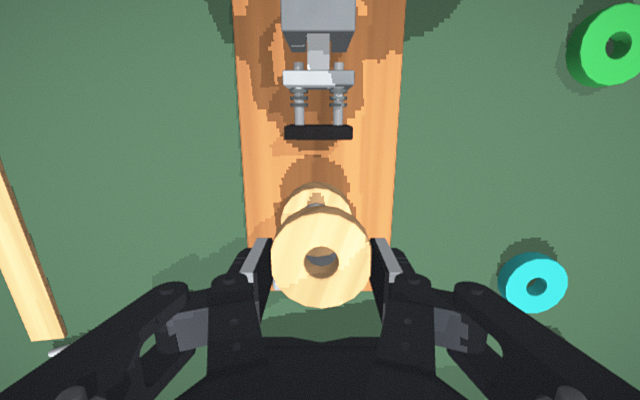

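>>> drive_tool([
  [-0.004,-0.002,0.01,0,0.044],
  [0,0,0.016,0,0.044],
  [0,0,0,0,0.044],
  [0,0,0,0,0.044],
])

```text
clock: 16.5
position: [627.0, 148.8, 67.6]
ee_rot: [-0.695, 0.719, -0.0, -0.0]
contact_force: [0.3, 1.3, 0.7]
gripper_width: 46.5
```

```bash
python3 - <<'E'
from h import *
s=grab('wrist','w13');info(s);v=V('w13');v.crop(240,190,400,330,5,'c13')
c=inhand(v,s,9.4)
print(v.proj([625.5,148.2,57]),v.proj([c[0],c[1],s['position'][2]+9.4]),v.proj([c[0],c[1],s['position'][2]-4.6]))
E
```

```text
t 16.5 pos [627.  148.8  67.6] head -91.97 tz [ 1.e-04 -2.e-04 -1.e+00] F [0.3 1.3 0.7] w 46.5 j6 -0.52
plane [-2.000e-03  1.000e-03  9.376e+00] 6673 centre rel (np.float64(-0.4), np.float64(-0.2)) r 24.9 world 626.6 148.6
(np.float64(323.09386649595916), np.float64(244.89133128270984)) (np.float64(321.0805977098072), np.float64(263.1078869258524)) (np.float64(321.0224659850821), np.float64(250.46831262192478))
```

View pics/c13.png

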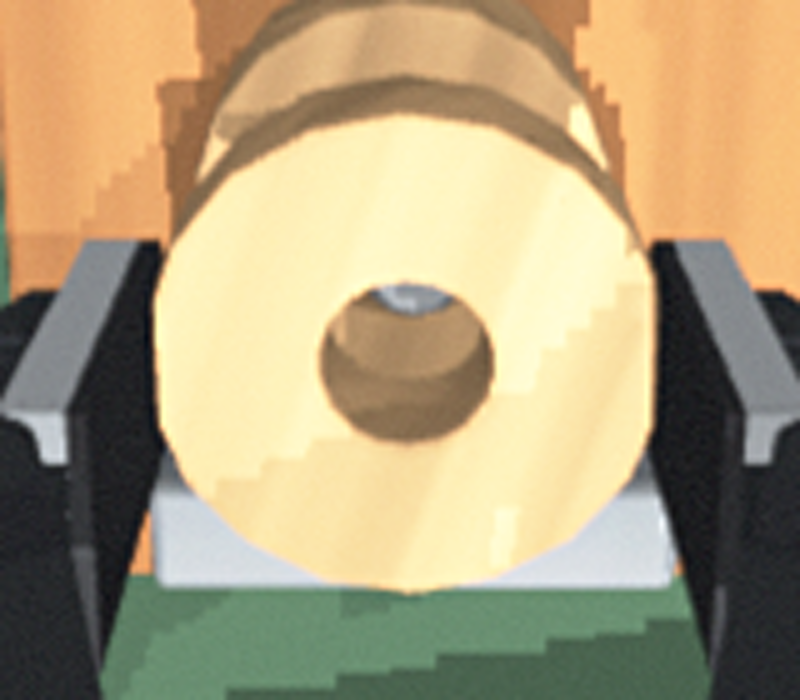

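>>> drive_tool([
  [0.0004,0.0008,0,0,0.044],
  [0,0,0.006,0,0.044],
  [0,0,0.006,0,0.044],
  [0,0,0.004,0,0.044],
  [0,0,0,0,0.044],
])

```text
clock: 17.05
position: [625.8, 148.1, 50.2]
ee_rot: [-0.695, 0.719, 0.0, -0.001]
contact_force: [-0.0, -0.0, -0.9]
gripper_width: 46.5
```

```bash
python3 - <<'E'
from h import *
s=grab('wrist','w14');info(s);v=V('w14');v.crop(240,190,400,330,5,'c14')
c=inhand(v,s,9.4)
E
```

```text
t 17.05 pos [625.8 148.1  50.2] head -92.02 tz [-1.9e-03 -8.0e-04 -1.0e+00] F [-0.  -0.  -0.9] w 46.5 j6 -0.52
plane [-6.000e-03  1.000e-03  9.374e+00] 6609 centre rel (np.float64(-0.4), np.float64(-0.2)) r 24.9 world 625.4 147.8
```

View pics/c14.png

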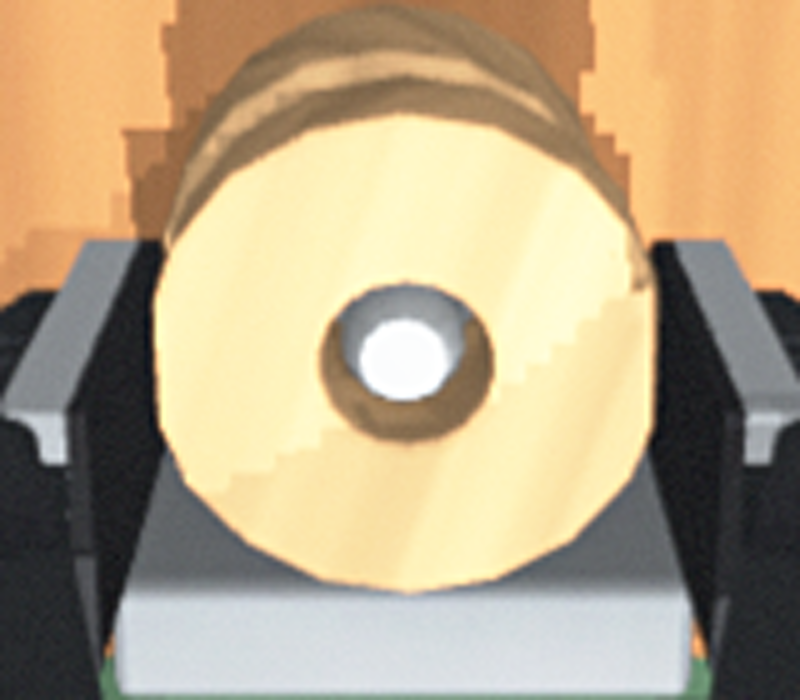

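>>> drive_tool([
  [0,0,0.004,0,0.044],
  [0,0,0.004,0,0.044],
  [0,0,0.0005,0,0.044],
  [0,0,0,0,0.044],
  [0,0,0,0,0.05],
  [0,0,0,0,0.065],
  [0,0,0,0,0.065],
  [0,0,0,0,0.065],
])

```text
clock: 17.9
position: [626.5, 148.4, 43.0]
ee_rot: [-0.695, 0.719, -0.0, 0.0]
contact_force: [0.0, -0.2, -0.1]
gripper_width: 65.0
```

>>> drive_tool([
  [0,0,-0.02,0,0.068],
  [0,0,-0.03,0,0.075],
  [0,0,-0.04,0,0.075],
  [0,0,-0.04,0,0.075],
  [0,0,-0.01,0,0.075],
  [0,0,0,0,0.075],
])

```text
clock: 18.5
position: [627.4, 148.8, 185.5]
ee_rot: [-0.695, 0.719, -0.001, 0.003]
contact_force: [-0.4, -0.7, -0.4]
gripper_width: 74.6
```

```bash
python3 - <<'E'
from h import *
s=grab('wrist','w15');info(s);v=V('w15');v.crop(230,0,430,260,3,'c15')
print(ring(v,45,53.5,(625.5,148),27))
C=v.cloud()
E
```

```text
t 18.5 pos [627.4 148.8 185.5] head -92.0 tz [ 0.0048  0.0024 -1.    ] F [-0.4 -0.7 -0.4] w 74.6 j6 -0.52
((625.9, 148.0, 24.9), np.float64(50.9), array([626.1, 147.1]))
```

View pics/w15.png

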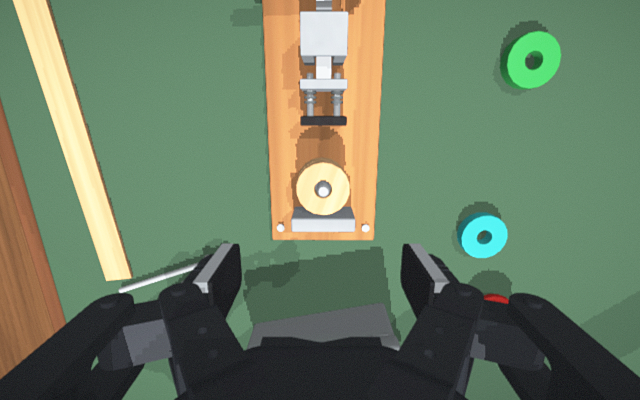

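View pics/c15.png

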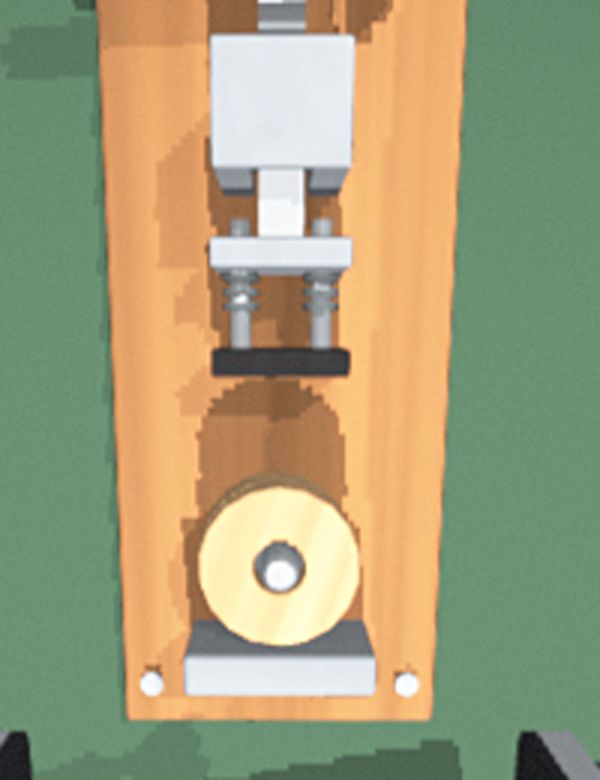

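Both rings are home: the top measures 50.9 mm, against 51 expected, centred on (625.9,148.0). Now I'll measure the pad gap and the clamp axis, and estimate where the trigger bar is.

```bash
python3 - <<'E'
from h import *
v=V('w15')
f=lambda x,y,z:v.atz(230+x/3,y/3,z).round(1)
L,Rr=f(213,375,51.5),f(350,375,51.5);print('pad front top',L,Rr)
print('jaw plate front bottom? ',f(281,268,51.5), 'box', f(282,35,73),f(282,165,73))
bl,br=f(128,718,15),f(431,718,15);print('board +y corners',bl,br, np.degrees(np.arctan2(*(br-bl)[1::-1])))
b=np.array([f(152,684,17),f(406,684,17)]);print('screws',b)
t=V('top0');C=t.cloud()
m=(C[...,2]>118)&(C[...,2]<142)&(C[...,0]>560)&(C[...,0]<690)&(C[...,1]>-110)&(C[...,1]<0)
P=C[m];print('bar',m.sum(),P.mean(0).round(1),P.min(0).round(1),P.max(0).round(1));print(cv2.fitLine(np.float32(P[:,:2]),2,0,.01,.01).ravel())
# board long axis
m=(abs(C[...,2]-15)<6)&(C[...,0]>550)&(C[...,0]<700)&(C[...,1]>-130)&(C[...,1]<230)
m=cv2.morphologyEx(m.astype(np.uint8),cv2.MORPH_OPEN,np.ones((3,3)))
ct=max(cv2.findContours(m,0,1)[0],key=cv2.contourArea);print(cv2.minAreaRect(np.float32([C[p[0][1],p[0][0],:2] for p in ct])))
E
```

```text
pad front top [642.6  90.3  51.5] [603.3  91.7  51.5]
jaw plate front bottom?  [622.2  62.   51.5] box [620.4  10.1  73. ] [621.3  39.1  73. ]
board +y corners [681.7 210.4  15. ] [573. 214.  15.] 178.10313300627476
screws [[671.9 197.   17. ]
 [582.2 200.   17. ]]
bar 165 [616.7 -54.9 132.6] [582.6 -62.8 118.3] [651.7 -46.  138.2]
[ 9.9893802e-01 -4.6074301e-02  6.1674249e+02 -5.4851997e+01]
((621.1940307617188, 49.471351623535156), (329.6098937988281, 110.64620971679688), 87.92243194580078)
```

Pad front is at y≈91 and the ring edge at ≈123, so the gap is about 32–33 mm and I expect three strokes. The bar is at about (618,-56), z 127. Moving over it and turning 90° so the jaws close along the clamp's y.

>>> drive_tool([
  [0.025,0,0,0,0.06],
  [0.03,0,0,0,0.06],
  [0.03,0,0,0,0.06],
  [0.03,0,0,0,0.06],
  [0.03,0,0,0,0.06],
  [0.03,0,0,0,0.06],
  [0.03,0.0016,0,0,0.06],
  [0,0,0,-8.5,0.06],
  [0,0,0,-8.5,0.06],
  [0,0,0,-8.5,0.06],
  [0,0,0,-8.5,0.06],
  [0,0,0,-8.5,0.06],
  [0,0,0,-8.5,0.06],
  [0,0,0,-8.5,0.06],
  [0,0,0,-8.5,0.06],
  [0,0,0,-8.5,0.06],
  [0,0,0,-8.5,0.06],
  [0,0,0,-5,0.06],
  [0,0,0,0,0.06],
])

```text
clock: 20.45
position: [616.5, -56.5, 180.3]
ee_rot: [1.0, -0.018, -0.002, 0.0]
contact_force: [-0.2, 0.6, -0.1]
gripper_width: 59.6
```

```bash
python3 - <<'E'
from h import *
s=grab('wrist','w16');info(s);v=V('w16');C=v.cloud()
m=(C[...,2]>118)&(C[...,2]<142)&(C[...,0]>560)&(C[...,0]<690)&(C[...,1]>-110)&(C[...,1]<20)
P=C[m];print('bar',m.sum(),P.mean(0).round(1),P.min(0).round(1),P.max(0).round(1));print(cv2.fitLine(np.float32(P[:,:2]),2,0,.01,.01).ravel())
E
```

```text
t 20.45 pos [616.5 -56.5 180.3] head -2.03 tz [-4.5e-03 -2.0e-04 -1.0e+00] F [-0.2  0.6 -0.1] w 59.6 j6 1.37
bar 2277 [620.6 -56.4 132.2] [582.6 -64.1 118.2] [653.3 -46.5 135.7]
[ 9.9938858e-01 -3.4964524e-02  6.2056213e+02 -5.6373581e+01]
```

View pics/w16.png

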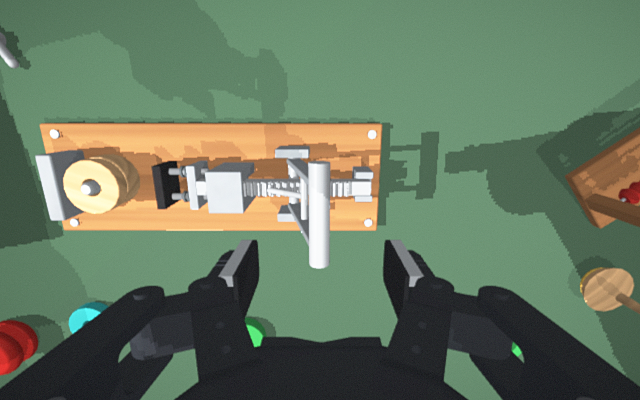

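>>> drive_tool([
  [0.0015,0,0.02,0,0.06],
  [0,0,0.025,0,0.06],
  [0,0,0.02,0,0.06],
  [0,0,0.006,0,0.06],
  [0,0,0,0,0.04],
  [0,0,0,0,0.02],
  [0,0,0,0,0.01],
  [0,0,0,0,0.01],
  [0,0,0,0,0.01],
  [0,0,0,0,0.01],
])

```text
clock: 21.5
position: [619.9, -56.1, 113.2]
ee_rot: [1.0, -0.017, 0.001, -0.0]
contact_force: [-1.0, 2.8, 5.9]
gripper_width: 11.6
```

```bash
python3 - <<'E'
from h import *
s=grab('wrist','w17');info(s)
E
```

```text
t 21.5 pos [619.9 -56.1 113.2] head -1.98 tz [ 2.7e-03  4.0e-04 -1.0e+00] F [-1.   2.8  5.9] w 11.6 j6 1.37
```

View pics/w17.png

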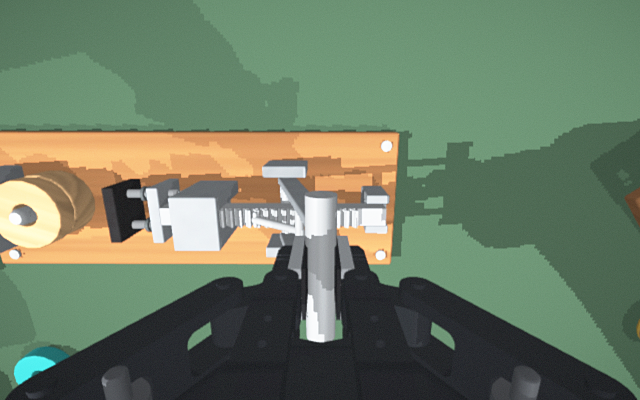

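The bar is gripped: opening 11.6 mm, with the same roughly 2.5 mm pad give as on the rings. First full push, following the arc.

>>> drive_tool([
  [0,-0.005,-0.0032,0,0.01],
  [0,-0.005,-0.0009,0,0.01],
  [0,-0.005,-0.0006,0,0.01],
  [0,-0.005,-0.0004,0,0.01],
  [0,-0.005,-0.0001,0,0.01],
  [0,-0.005,0.0001,0,0.01],
  [0,-0.005,0.0004,0,0.01],
  [0,-0.005,0.0006,0,0.01],
  [0,-0.005,0.0009,0,0.01],
  [0,-0.003,0.0007,0,0.01],
  [0,0,0,0,0.01],
])

```text
clock: 22.65
position: [621.6, -10.4, 117.0]
ee_rot: [1.0, -0.017, 0.001, 0.002]
contact_force: [-1.8, -5.0, 9.5]
gripper_width: 11.5
```

```bash
python3 - <<'E'
from h import *
s=grab('wrist','w18');info(s)
E
```

```text
t 22.65 pos [621.6 -10.4 117. ] head -1.93 tz [ 0.0018 -0.0038 -1.    ] F [-1.8 -5.   9.5] w 11.5 j6 1.29
```

View pics/w18.png

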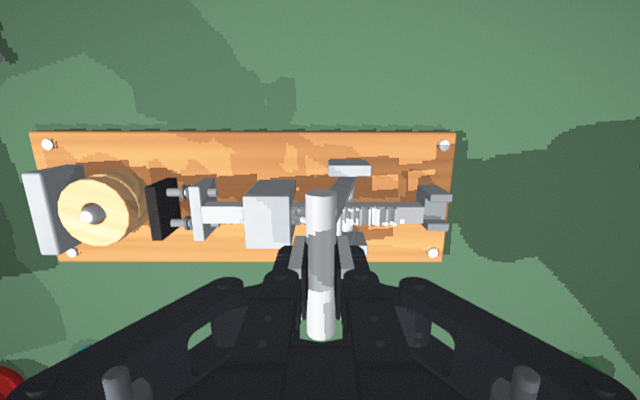

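```bash
python3 - <<'E'
from h import *
v=V('w18');v.crop(20,150,260,280,3.3,'c18')
C=v.cloud()
def prof(v):
    C=v.cloud()
    m=(C[...,2]>46)&(C[...,2]<56)&(abs(C[...,0]-622)<14)&(C[...,1]>20)&(C[...,1]<130)
    h=np.histogram(C[m][:,1],bins=np.arange(20,131,1))
    return [(int(b),int(n)) for n,b in zip(*h) if n>0]
print(prof(v))
E
```

```text
[(42, 12), (43, 24), (44, 28), (45, 28), (46, 26), (47, 30), (48, 24), (49, 29), (50, 30), (51, 27), (52, 27), (53, 26), (54, 25), (55, 27), (56, 27), (57, 32), (58, 25), (59, 30), (60, 20), (61, 30), (62, 29), (63, 27), (64, 23), (65, 31), (66, 28), (67, 29), (68, 26), (69, 27), (70, 30), (71, 72), (72, 65), (73, 61), (74, 54), (75, 49), (76, 57), (77, 52), (78, 47), (79, 23), (100, 6), (101, 122), (102, 99), (103, 47), (104, 59), (105, 60), (106, 50), (107, 56), (108, 49), (109, 17), (122, 13), (123, 67), (124, 77), (125, 66), (126, 44), (127, 52), (128, 57), (129, 59)]
```

View pics/c18.png

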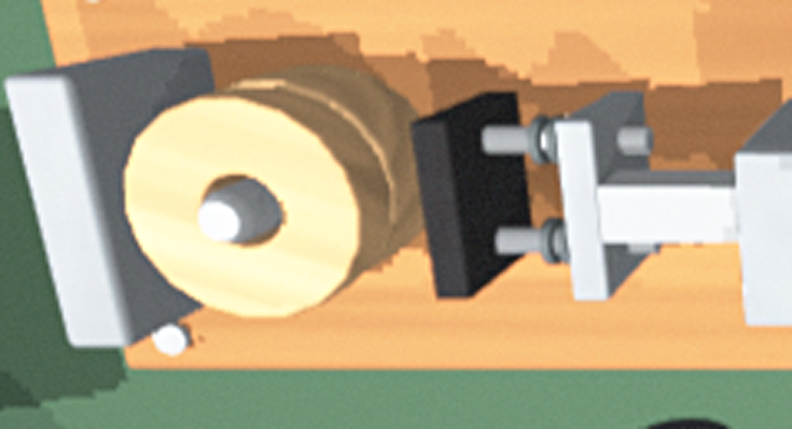

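The profile is clear: jaw plate at 71–79.4, pad at 101.2–109.3 (bare gap 21.8 mm, against 22 free) and ring edge at 122.8. The remaining gap is about 13.5 mm plus roughly 1 mm of slack. Pulling back.

>>> drive_tool([
  [0,0.003,-0.0025,0,0.01],
  [0,0.005,-0.0008,0,0.01],
  [0,0.005,-0.0006,0,0.01],
  [0,0.005,-0.0004,0,0.01],
  [0,0.005,-0.0001,0,0.01],
  [0,0.005,0.0001,0,0.01],
  [0,0.005,0.0004,0,0.01],
  [0,0.005,0.0006,0,0.01],
  [0,0.005,0.0009,0,0.01],
  [0,0.005,0.001,0,0.01],
  [0,0,0,0,0.01],
])

```text
clock: 23.8
position: [619.8, -56.2, 116.5]
ee_rot: [1.0, -0.018, 0.001, -0.001]
contact_force: [0.8, 4.4, 7.2]
gripper_width: 11.9
```

```bash
cat >> h.py <<'E'
def prof(v):
    C=v.cloud()
    m=(C[...,2]>46)&(C[...,2]<56)&(abs(C[...,0]-622)<14)&(C[...,1]>20)&(C[...,1]<150)
    n,b=np.histogram(C[m][:,1],bins=np.arange(20,151,0.5)); k=n>4;o=[];st_=None
    for i,x in enumerate(k):
        if x and st_ is None: st_=b[i]
        if not x and st_ is not None: o.append((st_,b[i]));st_=None
    if st_ is not None:o.append((st_,'end'))
    print('profile',[(float(a),float(c) if c!='end' else c) for a,c in o])
    s_=C[m]; 
    for lo,hi,nm in ((60,98,'jaw'),(95,126,'pad')): pass
    return n,b
E
python3 - <<'E'
from h import *
s=grab('wrist','w19');info(s);n,b=prof(V('w19'));prof(V('w18'));prof(V('w17'))
E
```

```text
t 23.8 pos [619.8 -56.2 116.5] head -2.03 tz [ 0.0019  0.0013 -1.    ] F [0.8 4.4 7.2] w 11.9 j6 1.37
profile [(46.5, 80.0), (100.5, 109.5), (122.5, 150.0)]
profile [(42.5, 79.5), (100.5, 109.5), (122.5, 150.0)]
profile [(46.5, 61.5), (82.0, 91.5), (122.5, 150.0)]
```

View pics/w19.png

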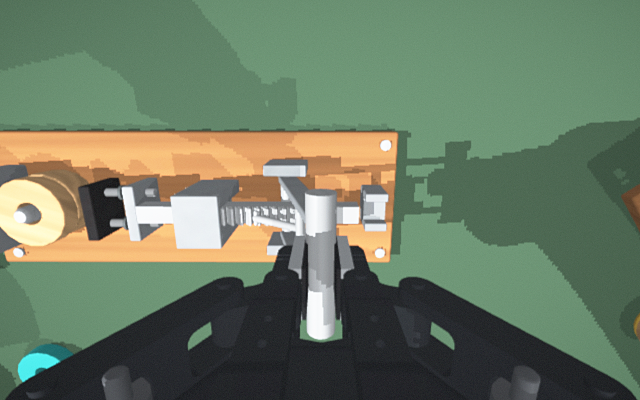

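>>> drive_tool([
  [0,-0.005,-0.0005,0,0.01],
  [0,-0.005,0,0,0.01],
  [0,-0.005,0,0,0.01],
  [0,-0.005,0,0,0.01],
  [0,-0.005,0.0002,0,0.01],
  [0,-0.001,0,0,0.01],
  [0,0,0,0,0.01],
])

```text
clock: 24.55
position: [620.7, -33.4, 118.6]
ee_rot: [1.0, -0.017, 0.001, 0.002]
contact_force: [0.1, -6.1, 12.6]
gripper_width: 11.4
```

```bash
python3 - <<'E'
from h import *
s=grab('wrist','w20');info(s);n,b=prof(V('w20'))
E
```

```text
t 24.55 pos [620.7 -33.4 118.6] head -1.95 tz [ 0.0013 -0.0046 -1.    ] F [ 0.1 -6.1 12.6] w 11.4 j6 1.32
profile [(44.5, 85.5), (106.0, 115.5), (122.5, 150.0)]
```

>>> drive_tool([
  [0,-0.004,0,0,0.01],
  [0,-0.004,0.0003,0,0.01],
  [0,-0.003,0.0003,0,0.01],
  [0,0,0,0,0.01],
])

```text
clock: 25.0
position: [621.1, -22.6, 117.7]
ee_rot: [1.0, -0.017, 0.001, 0.003]
contact_force: [0.7, -6.3, 11.1]
gripper_width: 11.6
```

```bash
python3 - <<'E'
from h import *
s=grab('wrist','w21');info(s);n,b=prof(V('w21'))
E
```

```text
t 25.0 pos [621.1 -22.6 117.7] head -1.92 tz [ 0.001 -0.005 -1.   ] F [ 0.7 -6.3 11.1] w 11.6 j6 1.31
profile [(43.5, 44.5), (46.0, 91.0), (111.5, 121.0), (122.5, 150.0)]
```

View pics/w21.png

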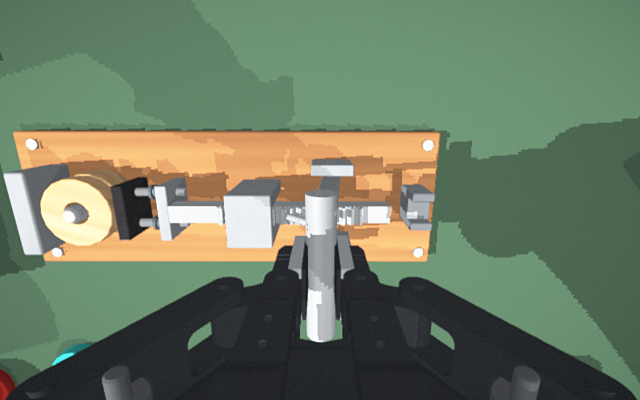

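>>> drive_tool([
  [0,0.0055,0,0,0.01],
  [0,0.005,0,0,0.01],
  [0,0.005,0,0,0.01],
  [0,0.005,0.0003,0,0.01],
  [0,0.005,0.0006,0,0.01],
  [0,0.005,0.0009,0,0.01],
  [0,0.004,0.001,0,0.01],
  [0,0,0,0,0.01],
])

```text
clock: 25.85
position: [620.0, -55.1, 113.5]
ee_rot: [1.0, -0.018, 0.001, 0.0]
contact_force: [2.4, -1.4, 5.9]
gripper_width: 11.4
```

```bash
python3 - <<'E'
from h import *
s=grab('wrist','w22');info(s);n,b=prof(V('w22'))
E
```

```text
t 25.85 pos [620.  -55.1 113.5] head -2.02 tz [ 2.e-03 -8.e-04 -1.e+00] F [ 2.4 -1.4  5.9] w 11.4 j6 1.36
profile [(46.0, 91.0), (111.5, 121.0), (122.5, 150.0)]
```

View pics/w22.png

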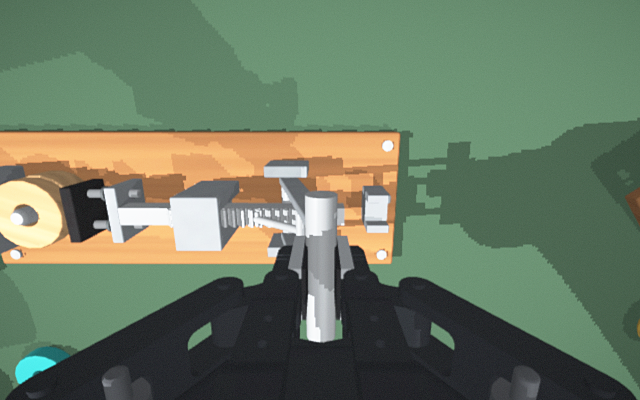

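>>> drive_tool([
  [0,-0.005,-0.0011,0,0.01],
  [0,-0.005,-0.0009,0,0.01],
  [0,-0.005,-0.0006,0,0.01],
  [0,-0.005,-0.0004,0,0.01],
  [0,-0.005,0,0,0.01],
  [0,-0.001,0,0,0.01],
  [0,0,0,0,0.01],
])

```text
clock: 26.6
position: [620.7, -31.2, 117.8]
ee_rot: [1.0, -0.017, 0.001, 0.002]
contact_force: [2.0, -7.3, 10.8]
gripper_width: 11.8
```

```bash
python3 - <<'E'
from h import *
s=grab('wrist','w23');info(s);n,b=prof(V('w23'))
E
```

```text
t 26.6 pos [620.7 -31.2 117.8] head -1.94 tz [ 0.001  -0.0047 -1.    ] F [ 2.  -7.3 10.8] w 11.8 j6 1.32
profile [(44.0, 45.5), (47.0, 51.5), (52.0, 52.5), (53.0, 98.0), (114.0, 150.0)]
```

View pics/w23.png

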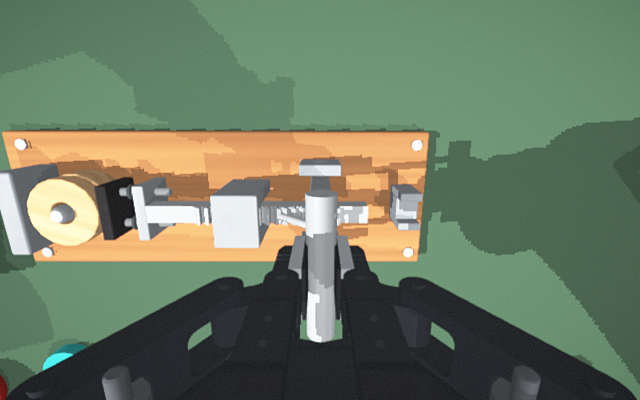

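The pad has met the rings and is pressed in about 5 mm (bare gap about 16). Continuing gently.

>>> drive_tool([
  [0,-0.004,0,0,0.01],
  [0,-0.003,0.0002,0,0.01],
  [0,-0.002,0,0,0.01],
  [0,0,0,0,0.01],
])

```text
clock: 27.05
position: [621.1, -23.0, 117.9]
ee_rot: [1.0, -0.017, 0.001, 0.003]
contact_force: [1.2, -8.6, 11.6]
gripper_width: 11.6
```

```bash
python3 - <<'E'
from h import *
s=grab('wrist','w24');info(s)
def edges(t):
    v=V(t);C=v.cloud();h=cv2.cvtColor(v.im,cv2.COLOR_BGR2HSV)
    m=(C[...,2]>46)&(C[...,2]<56)&(abs(C[...,0]-622)<17)
    dark=m&(h[...,2]<90)&(C[...,1]>95)
    y=C[...,1]; j=m&(y<108)&(h[...,2]>=90)&(y>60)
    # jaw front: histogram last bin
    f=lambda q:np.percentile(q,[0.5,2,98,99.5]).round(1)
    print(t,'pad',f(y[dark]),'jaw',f(y[j]))
for t in ('w18','w19','w21','w22','w23','w24'): edges(t)
prof(V('w24'))
v=V('w24');v.crop(0,150,260,280,3,'c24')
E
```

```text
t 27.05 pos [621.1 -23.  117.9] head -1.95 tz [ 0.001  -0.0059 -1.    ] F [ 1.2 -8.6 11.6] w 11.6 j6 1.31
w18 pad [100.8 101.  108.6 108.8] jaw [ 60.2  60.9  79.3 102.2]
w19 pad [100.5 100.7 108.5 109.3] jaw [60.3 60.9 79.1 80.1]
w21 pad [111.8 112.1 119.8 120.1] jaw [60.3 60.8 90.  90.7]
w22 pad [111.5 111.9 119.7 120.2] jaw [60.2 60.9 90.2 90.8]
w23 pad [114.3 114.5 122.4 122.8] jaw [60.4 61.2 97.2 97.9]
w24 pad [114.5 114.8 122.5 123. ] jaw [ 60.3  61.3 100.9 101.4]
profile [(42.5, 43.0), (45.0, 49.5), (51.0, 55.0), (55.5, 56.0), (57.0, 102.0), (114.5, 123.5), (124.0, 150.0)]
```

View pics/c24.png

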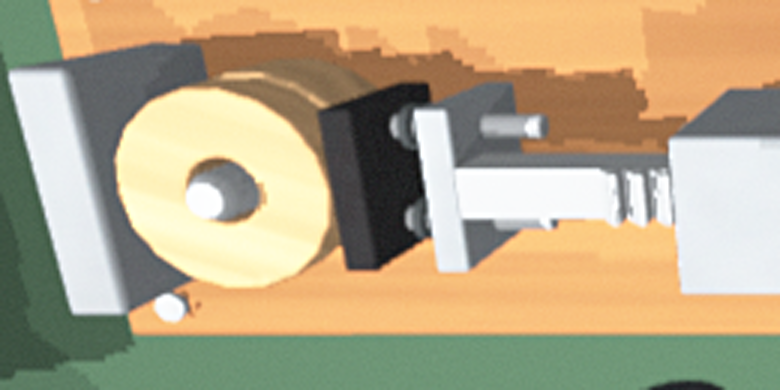

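Pressed about 7.9 mm now (bare gap 13.9, against 21.8 free). 2 mm to go, which is about 4 mm at the bar.

>>> drive_tool([
  [0,-0.003,0,0,0.01],
  [0,-0.0015,0,0,0.01],
  [0,0,0,0,0.01],
  [0,0,0,0,0.01],
  [0,0,0,0,0.01],
])

```text
clock: 27.6
position: [621.2, -18.6, 117.9]
ee_rot: [1.0, -0.017, 0.001, 0.003]
contact_force: [0.6, -9.9, 10.2]
gripper_width: 11.8
```

```bash
python3 - <<'E'
from h import *
def edges(t):
    v=V(t);C=v.cloud();h=cv2.cvtColor(v.im,cv2.COLOR_BGR2HSV)
    m=(C[...,2]>46)&(C[...,2]<56)&(abs(C[...,0]-622)<17)
    y=C[...,1];dark=m&(h[...,2]<90)&(y>95); j=m&(y<108)&(h[...,2]>=90)&(y>60)
    a=np.percentile(y[dark],2);b=np.percentile(y[j],98);print(t,'gap',(a-b).round(1),'pressed',(21.8-a+b).round(1))
for k in range(2):
    s=grab('wrist',f'w25{k}');info(s);edges(f'w25{k}')
prof(V('w251'));grab('scene','s25');grab('top','t25')
v=V('w251');v.crop(0,150,260,280,3,'c25')
print(ring(v,45,53.5,(626,149),27))
E
```

```text
t 27.6 pos [621.2 -18.6 117.9] head -1.96 tz [ 9.0e-04 -5.8e-03 -1.0e+00] F [ 0.6 -9.9 10.2] w 11.8 j6 1.3
w250 gap 11.8 pressed 10.0
t 27.65 pos [621.2 -18.7 117.9] head -1.96 tz [ 0.001  -0.0058 -1.    ] F [  1.5 -10.1  12. ] w 11.6 j6 1.3
w251 gap 11.9 pressed 9.9
profile [(42.5, 46.0), (47.0, 52.0), (52.5, 57.5), (59.0, 103.5), (114.0, 150.0)]
((625.6, 148.9, 27.0), np.float64(51.0), array([627.2, 147.8]))
```

View pics/c25.png

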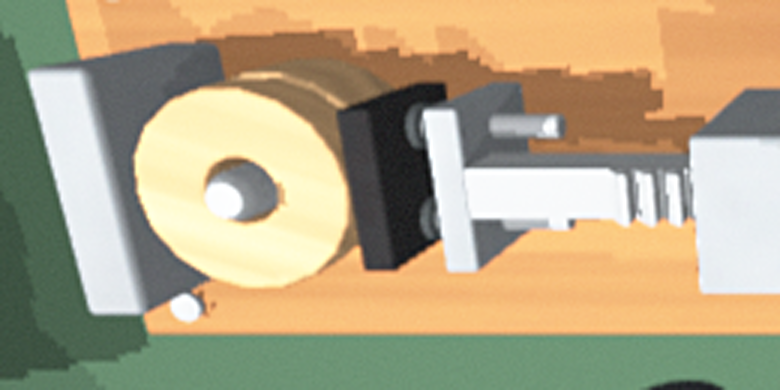

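View pics/t25.png

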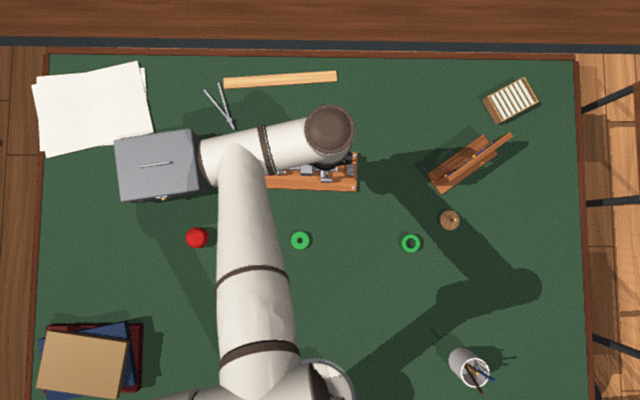

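The pad is pressed about 10 mm and the rings are home with their top at 51.0 mm. The force is steady, and the cash box, yo-yo, top and abacus haven't moved. Handing in.

```bash
python3 - <<'E'
from h import *
info();print(arm.job_done())
E
```

```text
t 27.8 pos [621.2 -18.7 117.9] head -1.96 tz [ 0.001  -0.0058 -1.    ] F [ 1.5 -8.9 11.8] w 11.6 j6 1.3
the job is handed in; nothing more can be done
None
```

I threaded the deep ring and then the flat ring fully home on the post and let each go. I then pumped the trigger three times and handed in at 27.8 s with the fingers still gripping the crossbar.

**Last checks:**
- **Ring height:** the flat ring's top measured 51.0 mm above the desk, which is what both rings home should give. The deep ring's top was 36.8 mm against 37 expected.
- **Pad:** the bare gap behind the pad was 11.8–11.9 mm against 21.8 mm free, so the pad is pressed about 10 mm. It held steady over two readings and was never pressed further than that.
- **Forces:** the wrist force I read was about 15 N at the end, and never more than about 16 N at any check.
- **Other things:** the cash box, yo-yo, spinning top and abacus looked unmoved in the last top view.

**What went wrong or disagreed:**
- **First try with the deep ring:** it caught on top of the stop plate and tilted in the grip. My estimate of its centre was about 1.6 mm out from perspective. I set it down flat on the desk, gripped it again and threaded it cleanly.
- **Gripper width:** it read about 2.5 mm narrower than whatever it held, on the rings and on the crossbar, which I put down to give in the pads.
- **Crossbar in the fingers:** during the strokes it moved in the fingers by up to about 5 mm, with a steady upward push of 10–12 N. The grip held at the last check.

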